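Set a bar against the fence and lay on the clamp straps

ROBOT

A 6-joint arm with a two-finger parallel gripper is mounted at the origin on the work surface. World frame = base frame: x ahead of the robot, y to its left, z up, the work surface at z = 0. Lengths are in m, angles in rad, forces in N, time in s.
With the tool pointing down it reaches from about 0.35 to 0.975 m from the base axis. Payload 4.9 kg.
Tool frame: the origin (TCP) lies on the centre line of the jaws, within the pads' length; the fingertips stand arm.tip_extent ahead of it and the grasp point (between the pads) lies 11 mm behind it (arm.tip_extent is the distance from the TCP to the fingertips, in m); z points along the fingers, y is the direction in which the jaws open and shut (so a half turn about z gives the same grasp; the last joint's range is limited). The gripper opens to 85 mm and grips with 20 to 120 N. Pads are 22 mm wide; open, the fingers measure 114 mm over their backs; the gripper's body (76 mm by 85 mm) begins 54 mm behind the grasp point. The pads swing forward as they close: fully open they stand 13 mm farther back than shut.
Start: joints at [1.137, 0.053, 1.613, -0, 1.476, -0.119], TCP at [0.194, 0.594, 0.239] pointing down, gripper open.
Joint ranges: [-3.01, 3.01], [-1.01, 2.22], [0.06, 2.58], [-1.02, 4.17], [0.09, 2.62], [-3.14, 3.14]. Speed limits (rad/s): [2.57, 2.57, 3.14, 3.14, 3.14, 3.14].

INTERFACE

Orientations are given as a unit quaternion [w, x, y, z].
In Python, from bench import telemetry, camera, order, arm gives the robot as it stands. The module is installed in compiled form; this text tells all that it offers.
- The arm moves only by the shell command python3 -m creep 'ROWS' [FORCE]. ROWS is JSON, a list of rows, each an object of numbers: "tx", "ty", "tz": the shift along the tool's x, y, z in mm; "rx", "ry", "rz": the turn, a rotation vector about the tool's x, y, z in rad; "jaw": the opening in per cent of the stroke, from 0 (shut) to 100 (fully open). In form: [{"tx": .., "ty": .., "tz": .., "rx": .., "ry": .., "rz": .., "jaw": ..}, ...]. A call has 1 to 8 rows; each row is the pose to reach, as a shift and turn from the pose commanded when the call began, along the tool's axes at that moment; what a row does not reach only later rows make up. A row lasts 1/10 s, in which the tool goes at most 50 mm and 8.59 degrees, less where a joint would pass 70% of its speed; a pose out of reach is approached as far as the arm can. A call with a gripper value outside its range is refused whole. The fingers move at their own pace and stop on an object; FORCE is the grip in N (left out, the last holds). Time passes only in rows, so rows that repeat a pose let the fingers close. It gives the time, the measured TCP pose, the force and the opening at its end, in the units of the state.
- telemetry.observe(): the state, without advancing time (a new reading comes with each control period).
- camera(name): name is "scene" or "side" or "wrist"; returns a dict with "img" (420x560x3 uint8, blue, green, red), "fx", "fy", "cx", "cy" (pixels), "R" (3x3) and "t" (3): a world point X has camera coordinates R X + t; the wrist camera has in their place "hand_eye" (4x4, takes a point from camera to tool coordinates, whose origin is the TCP and whose axes are the flange's). Camera axes: x right, y down, z forward; pixel columns grow to the right and rows downward; lengths in m; the calibration is good to about 2 mm. The wrist camera is an equidistant fisheye: a pixel r from the principal point sees the ray r / f radians off the axis. A picture is of the moment at which its call begins: read the wrist's pose just before it. There is no depth.
- order.finish_job(): hands the job in, once; it reports no verdict.
The state is a dict: "clock": time; "joints": joint angles; "joint_velocities": joint speeds; "joint_torque": joint torques, N m; "position": TCP position; "tool_rot": TCP orientation; "contact_force": force on the tool from outside, world axes, zero at the start; "wrist_torque": the same for the moment, N m; "opening": finger opening in m.
Only numpy, scipy, OpenCV 4.12 (cv2) and the standard library are available. Lean on these libraries where they do the work, as an engineer would, in place of code of your own. Each camera call takes 0.05 s, during which the arm holds its last target. There are 200 camera calls.

TASK

Set the aluminium bar up for clamping. First clear the loose steel pins off the plate into the blue crate; then slide the bar along the plate, without lifting it, until it lies flush along the whole fence and roughly centred on it; and only then thread every clamp strap over a stud of its own, lying flat and pointing squarely across the fence with its narrow nose over the bar, leaving the bar flush and the dial indicator and the yellow bin where they are.

Things in the scene. Friction and masses are not known exactly. Their poses are not given: they have to be found in the camera images.
- fixture: Fixed grey setting plate, 10 mm thick, with a straight steel fence along its far edge and three upright studs on the fence. Origin on the bench under the middle stud; +x points across the fence, away from the working side of the plate; y along the fence (+y left), z up. Plate: x from -208 to +30, y from -165 to +165, top at z = 10. Fence: x from -18 to +18 (working face at x = -18), y from -155 to +155, top at z = 35
- stud_left (a point): Foot of the left stud (+y end), on the fence's top (z = 35 mm), on its axis. All studs: 12 mm diameter, 32 mm tall above the fence, the last 6 mm tapering to 6 mm; 95 mm apart
- stud_mid (a point): Foot of the middle stud, as above
- stud_right (a point): Foot of the right stud (-y end), as above
- bar_mid (a point): Centre of the aluminium flat bar, 280 long (its y), 50 wide (its x), 25 high, about 0.85 kg, lying on the plate on the working side of the fence, as high as the fence. Its +x side faces the fence; it slides on the plate when pushed
- bar_left (a point): Left end (+y) of the bar's fence-side face, half-way up: 25 mm in x and 140 mm in y from the bar's centre. Flush when 18 mm in -x of the stud line in the fixture's frame
- bar_right (a point): Right end (-y) of the bar's fence-side face, half-way up, as above
- crate: Fixed blue plastic crate, outside 200 (x) by 170 (y) by 65 high, 5 mm walls and floor, open on top. Origin on the bench under its centre. Its far row (x from +64 mm) is already filled with four fixed upright pins; the rest is free
- indicator: Bystander: dial indicator on a 50 x 60 x 55 mm block with a post, 205 mm tall; origin under its foot
- bush_bin: Bystander: yellow bin of bushes, 100 x 100 x 50 mm; origin under its centre
- pin0_mid (a point): Centre of a loose plain steel pin, a 28 mm diameter, 50 mm tall cylinder of 0.15 kg, standing on the plate between bar and fence. May be absent
- pin1_mid (a point): Centre of a loose plain steel pin, a 28 mm diameter, 50 mm tall cylinder of 0.15 kg, standing on the plate between bar and fence. May be absent
- pin2_mid (a point): Centre of a loose plain steel pin, a 28 mm diameter, 50 mm tall cylinder of 0.15 kg, standing on the plate between bar and fence. May be absent
- pin3_mid (a point): Centre of a loose plain steel pin, a 28 mm diameter, 50 mm tall cylinder of 0.15 kg, standing on the plate between bar and fence. May be absent
- strap0_slot (a point): Centre of the slot (half-way up) of a steel clamp strap, lying flat: 86 long (its x), 32 wide (y), 14 thick, 0.2 kg. The upright through slot is 22 along x by 18 along y. The tail end is 30 mm from the slot centre in +x; the nose end is 56 mm from it in -x, its last 18 mm narrowed to 22 mm wide. May be absent
- strap0: The same strap; origin under the middle of its length, 13 mm in -x of the slot centre, 7 mm below it
- strap1_slot (a point): Centre of the slot (half-way up) of a steel clamp strap, lying flat: 86 long (its x), 32 wide (y), 14 thick, 0.2 kg. The upright through slot is 22 along x by 18 along y. The tail end is 30 mm from the slot centre in +x; the nose end is 56 mm from it in -x, its last 18 mm narrowed to 22 mm wide. May be absent
- strap1: The same strap; origin under the middle of its length, 13 mm in -x of the slot centre, 7 mm below it
- strap2_slot (a point): Centre of the slot (half-way up) of a steel clamp strap, lying flat: 86 long (its x), 32 wide (y), 14 thick, 0.2 kg. The upright through slot is 22 along x by 18 along y. The tail end is 30 mm from the slot centre in +x; the nose end is 56 mm from it in -x, its last 18 mm narrowed to 22 mm wide. May be absent
- strap2: The same strap; origin under the middle of its length, 13 mm in -x of the slot centre, 7 mm below it

How it is judged:
By the outcome, as a careful person would: the job done as asked, in the order asked, and still so for the second after the job is handed in, with the robot touching nothing.
Of pin0, pin1, pin2, pin3 only 3 to 4 are there at a start; the rules pass over those that are not, and their reading is None.
Of strap0, strap1, strap2 only 2 to 3 are there at a start; the rules pass over those that are not, and their reading is None.
At some moment in a run one of bar, strap0, strap1, strap2 may be knocked a few centimetres aside while the robot is not near it.
It also fails if it takes over 210 s, if anything falls off the work surface, if the arm or the gripper's body presses on something with over 40 N, if the wrist force passes 120 N, or if a joint passes its speed limit or range.

## Working session

There is one attempt and no reset: what is moved stays moved. The work goes in short steps, Python scripts to look and compute and a shell command to move; the robot and the scene stay as the last step left them, time stands still between calls to the robot, and variables do not carry over. Pictures are saved under pics/ and viewed, about 12 in all and at most 16, crops included, and the job is handed in when it is done.

```bash
mkdir -p pics; ls; python3 - <<'E'
from bench import telemetry,camera,order,arm
import cv2,numpy as np
s=telemetry.observe();print(s)
print(arm.tip_extent,[a for a in dir(arm) if a[0]!='_'])
for n in("scene","side","wrist"):
    c=camera(n);cv2.imwrite(f"pics/a_{n}.png",c["img"]);print(n,{k:(np.round(v,4).tolist()) for k,v in c.items() if k!="img"})
im=np.hstack([cv2.imread("pics/a_scene.png"),cv2.imread("pics/a_side.png")])
E
```

```text
pics
{'clock': 0.0, 'joints': array([ 1.13698716e+00,  5.33794429e-02,  1.61427984e+00,  2.15402679e-06,
        1.47601592e+00, -1.18979601e-01]), 'joint_velocities': array([ 6.39080468e-04,  3.23915947e-04,  4.88641410e-05, -5.72741730e-04,
        2.26100468e-04, -1.46141791e-04]), 'joint_torque': array([ 1.46449594e-03, -3.93670249e+01, -3.70186293e+01,  7.36181300e-05,
        6.58624631e-03,  1.47062991e-05]), 'position': array([0.19326485, 0.59373218, 0.23805747]), 'tool_rot': array([-2.85183785e-04,  1.56765496e-01,  9.87635305e-01, -1.00146242e-03]), 'contact_force': array([ 0.568089  , -0.94865562,  0.04040184]), 'wrist_torque': array([-0.07636014, -0.00557185,  0.02791365]), 'opening': 0.08500069236084107}
0.008 ['PlanningError', 'tip_extent']
scene {'fx': 543.3251, 'fy': 543.3251, 'cx': 281.4604, 'cy': 205.8458, 'R': [[-0.327, 0.945, -0.0103], [0.7001, 0.2349, -0.6743], [-0.6348, -0.2277, -0.7384]], 't': [0.1503, -0.3502, 1.6698]}
side {'fx': 526.187, 'fy': 526.187, 'cx': 283.2788, 'cy': 208.8406, 'R': [[0.9995, -0.03, 0.0046], [-0.0184, -0.719, -0.6947], [0.0242, 0.6943, -0.7192]], 't': [-0.5394, 0.0474, 1.1956]}
wrist {'fx': 325.1923, 'fy': 325.1923, 'cx': 281.047, 'cy': 211.8748, 'hand_eye': [[0.0003, -0.9509, -0.3094, 0.0802], [1.0, -0.0001, 0.0011, -0.001], [-0.001, -0.3094, 0.9509, -0.1343], [0.0, 0.0, 0.0, 1.0]]}
```

View pics/a_scene.png

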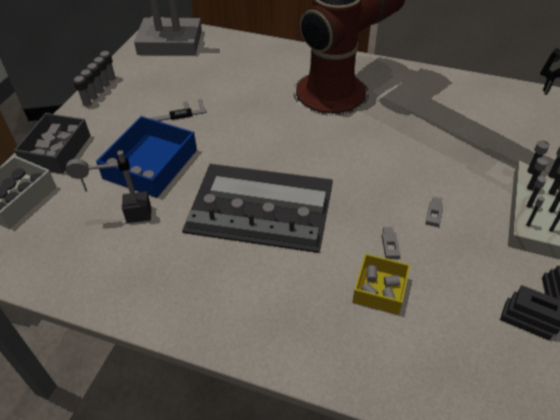

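View pics/a_side.png

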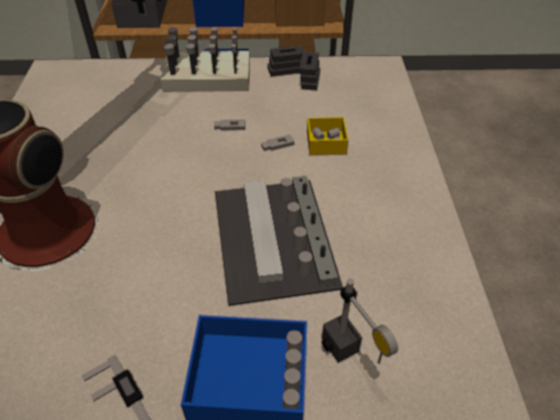

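View pics/a_wrist.png

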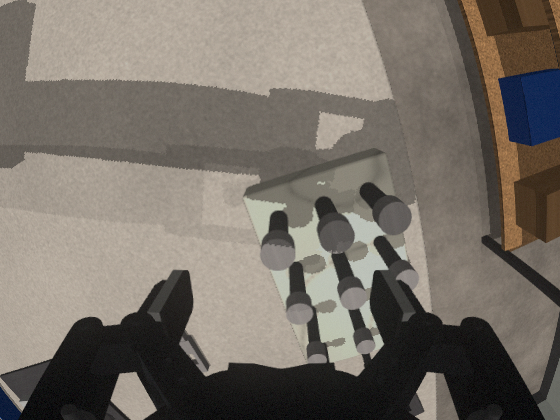

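```bash
cat > h.py <<'E'
from bench import telemetry,camera,order
import cv2,numpy as np
from scipy.spatial.transform import Rotation as Rn
def pose():
    s=telemetry.observe();q=s["tool_rot"]
    return Rn.from_quat([q[1],q[2],q[3],q[0]]),np.array(s["position"]),s
def ray(c,uv,P=None):
    "origin and direction of the world ray through pixel uv; P=(Rot,pos) for the wrist"
    u,v=(uv[0]-c["cx"])/c["fx"],(uv[1]-c["cy"])/c["fy"]
    if P is None:
        R=np.array(c["R"]);return -R.T@c["t"],R.T@np.array([u,v,1])
    r=np.hypot(u,v);k=np.sin(r)/max(r,1e-9);H=np.array(c["hand_eye"])
    return P[0].apply(H[:3,3])+P[1],P[0].apply(H[:3,:3]@np.array([u*k,v*k,np.cos(r)]))
def onz(c,uv,z,P=None):
    o,d=ray(c,uv,P);return o+d*(z-o[2])/d[2]
def cross(rays):
    A=np.zeros((3,3));b=np.zeros(3)
    for o,d in rays:
        d=d/np.linalg.norm(d);M=np.eye(3)-np.outer(d,d);A+=M;b+=M@o
    X=np.linalg.solve(A,b);return X,[np.linalg.norm(np.cross(X-o,d/np.linalg.norm(d))) for o,d in rays]
def proj(c,X,P=None):
    if P is None: p=np.array(c["R"])@X+c["t"];k=1/p[2]
    else:
        H=np.array(c["hand_eye"]);p=H[:3,:3].T@(P[0].inv().apply(np.array(X)-P[1])-H[:3,3])
        n=np.hypot(p[0],p[1]);k=np.arctan2(n,p[2])/n
    return np.array([c["cx"]+c["fx"]*p[0]*k,c["cy"]+c["fy"]*p[1]*k])
def go(x,y,z,psi=None):
    "shift (mm) and turn in tool axes to put the TCP at x,y,z, tool down, tool x heading psi"
    Rt,p,s=pose();X=Rt.apply([1,0,0])
    if psi is None: psi=np.arctan2(X[1],X[0])
    G=np.array([[np.cos(psi),np.sin(psi),0],[np.sin(psi),-np.cos(psi),0],[0,0,-1]]).T.T
    t=Rt.inv().apply(np.array([x,y,z])-p)*1000
    rv=(Rt.inv()*Rn.from_matrix(G)).as_rotvec()
    print("go t",np.round(t,1),"r",np.round(rv,3))
def st():
    Rt,p,s=pose();X=Rt.apply([1,0,0])
    print("t%.2f"%s["clock"],"p",np.round(p*1000,1),"psi %.4f"%np.arctan2(X[1],X[0]),"F",np.round(s["contact_force"],1),"open %.1f"%(s["opening"]*1000),"j6 %.2f"%s["joints"][5],"z",np.round(Rt.apply([0,0,1]),3))
E
python3 - <<'E'
from h import *
st()
c=camera("side");s=camera("scene")
for n,uv,z in [("plate nl",(215,189),.01),("plate nr",(229,300),.01),("plate fr",(339,289),.01),("plate fl",(316,181),.01),("crateNL",(198,318),.065),("crateNR",(188,417),.065),("crateFL",(307,320),.065),("strapA",(231,125),.007),("strapB",(277,143),.007),("bin",(327,136),.05),("ind",(341,343),.03),("pin",(287,183),.06),("pin",(293,207),.06),("pin",(299,232),.06),("pin",(305,257),.06),("barT",(256,184),.035),("barB",(270,277),.035)]:
    print(n,np.round(onz(c,uv,z)*1000))
for n,uv,z in [("strapA",(435,212),.007),("strapB",(392,243),.007),("crateFl",(196,150),.065),("crate",(98,158),.065),("bin",(384,283),.05)]:
    print("sc",n,np.round(onz(s,uv,z)*1000))
go(.45,.0,.40,np.pi)
E
```

```text
t0.15 p [193.3 593.8 238.3] psi 2.8268 F [-1.5 -0.1 -0.6] open 85.5 j6 -0.12 z [-0.001 -0.001 -1.   ]
plate nl [377. 114.  10.]
plate nr [ 425. -209.   10.]
plate fr [ 648. -188.   10.]
plate fl [624. 136.  10.]
crateNL [ 375. -284.   65.]
crateNR [ 374. -466.   65.]
crateFL [ 574. -293.   65.]
strapA [406. 372.   7.]
strapB [532. 290.   7.]
bin [660. 262.  50.]
ind [ 636. -322.   30.]
pin [550.  77.  60.]
pin [561.  -1.  60.]
pin [570. -75.  60.]
pin [ 579. -143.   60.]
barT [478. 102.  35.]
barB [ 508. -172.   35.]
sc strapA [402. 376.   7.]
sc strapB [531. 296.   7.]
sc crateFl [ 438. -240.   65.]
sc crate [ 545. -464.   65.]
sc bin [677. 302.  50.]
go t [-427.9 -485.5 -160.9] r [-0.001 -0.    -0.315]
```

```bash
python3 -c "
from h import *
go(.52,-.03,.27,0.05)"
python3 -m creep '[{"tx":-150,"ty":-200,"tz":-60,"rz":0.6},{"tx":-250,"ty":-350,"tz":-60,"rz":0.9},{"tx":-350,"ty":-400,"tz":-60,"rz":1.1},{"tx":-400,"ty":-420,"tz":-60,"rz":1.2},{"tx":-450,"ty":-450,"tz":-60,"rz":1.2},{"tx":-500,"ty":-490,"tz":-60,"rz":1.2},{"tx":-504,"ty":-493,"tz":-50,"rz":1.2},{"tx":-504,"ty":-493,"tz":-50,"rz":1.2}]' 60
python3 -c "
from h import *
st();go(.52,-.03,.27,0.05)"
```

```text
go t [-503.8 -492.2  -30.9] r [-0.000e+00  1.000e-03  2.777e+00]
t0.25 p [193.4 594.  238.7] psi 2.8267 F [-0.3  0.5 -0. ] open 85.6 j6 -0.12 z [-0.    -0.001 -1.   ]
go t [-503.8 -492.2  -30.9] r [-0.000e+00  1.000e-03  2.777e+00]$[0]: bad value
```

```bash
python3 -m creep '[{"tx":-504,"ty":-493,"tz":-50,"rx":0,"ry":0,"rz":1.2,"jaw":100},{"tx":-504,"ty":-493,"tz":-50,"rx":0,"ry":0,"rz":1.2,"jaw":100}]' 60
python3 -c "
from h import *
st();go(.52,-.03,.27,0.05)"
```

```text
clock: 0.45
position: [0.2396, 0.5052, 0.2456]
tool_rot: [-0.0, 0.304, 0.953, -0.001]
contact_force: [0.7, -0.4, 1.2]
opening: 0.0857
t0.45 p [239.6 505.2 245.6] psi 2.5233 F [ 0.7 -0.4  1.2] open 85.7 j6 0.04 z [-0.001 -0.001 -1.   ]
go t [-538.7 -273.6  -23.8] r [-0.000e+00  2.000e-03  2.473e+00]
```

```bash
python3 -m creep '[{"tx":-539,"ty":-273,"tz":-24,"rx":0,"ry":0,"rz":2.47,"jaw":100},{"tx":-539,"ty":-273,"tz":-24,"rx":0,"ry":0,"rz":2.47,"jaw":100},{"tx":-539,"ty":-273,"tz":-24,"rx":0,"ry":0,"rz":2.47,"jaw":100},{"tx":-539,"ty":-273,"tz":-24,"rx":0,"ry":0,"rz":2.47,"jaw":100},{"tx":-539,"ty":-273,"tz":-24,"rx":0,"ry":0,"rz":2.47,"jaw":100},{"tx":-539,"ty":-273,"tz":-24,"rx":0,"ry":0,"rz":2.47,"jaw":100},{"tx":-539,"ty":-273,"tz":-24,"rx":0,"ry":0,"rz":2.47,"jaw":100},{"tx":-539,"ty":-273,"tz":-24,"rx":0,"ry":0,"rz":2.47,"jaw":100}]'
python3 -c "
from h import *
st();go(.52,-.03,.27,0.05)"
```

```text
clock: 1.25
position: [0.4273, 0.1508, 0.2626]
tool_rot: [0.0, 0.79, 0.613, 0.001]
contact_force: [1.6, 0.3, 0.1]
opening: 0.0852
t1.25 p [427.3 150.8 262.6] psi 1.3206 F [1.6 0.3 0.1] open 85.2 j6 0.42 z [ 0.001  0.    -1.   ]
go t [-152.2  134.6   -7.4] r [ 0.000e+00 -1.000e-03  1.271e+00]
```

```bash
python3 -m creep '[{"tx":-152,"ty":135,"tz":-7,"rx":0,"ry":0,"rz":1.27,"jaw":60},{"tx":-152,"ty":135,"tz":-7,"rx":0,"ry":0,"rz":1.27,"jaw":60},{"tx":-152,"ty":135,"tz":-7,"rx":0,"ry":0,"rz":1.27,"jaw":60},{"tx":-152,"ty":135,"tz":-7,"rx":0,"ry":0,"rz":1.27,"jaw":60},{"tx":-152,"ty":135,"tz":-7,"rx":0,"ry":0,"rz":1.27,"jaw":60},{"tx":-152,"ty":135,"tz":-7,"rx":0,"ry":0,"rz":1.27,"jaw":60},{"tx":-152,"ty":135,"tz":-7,"rx":0,"ry":0,"rz":1.27,"jaw":60},{"tx":-152,"ty":135,"tz":-7,"rx":0,"ry":0,"rz":1.27,"jaw":60}]'
python3 -c "
from h import *
st()
P=pose();w=camera('wrist');np.savez('w1',R=P[0].as_quat(),p=P[1]);cv2.imwrite('pics/w1.png',w['img']);cv2.imwrite('pics/w1b.png',cv2.resize(w['img'],(800,600),interpolation=cv2.INTER_CUBIC))"
```

```text
clock: 2.05
position: [0.521, -0.0277, 0.269]
tool_rot: [-0.0, 0.998, 0.06, -0.0]
contact_force: [-0.7, 0.3, -0.5]
opening: 0.0514
t2.05 p [521.  -27.7 269. ] psi 0.1200 F [-0.7  0.3 -0.5] open 51.4 j6 1.25 z [-0.  0. -1.]
```

View pics/w1b.png

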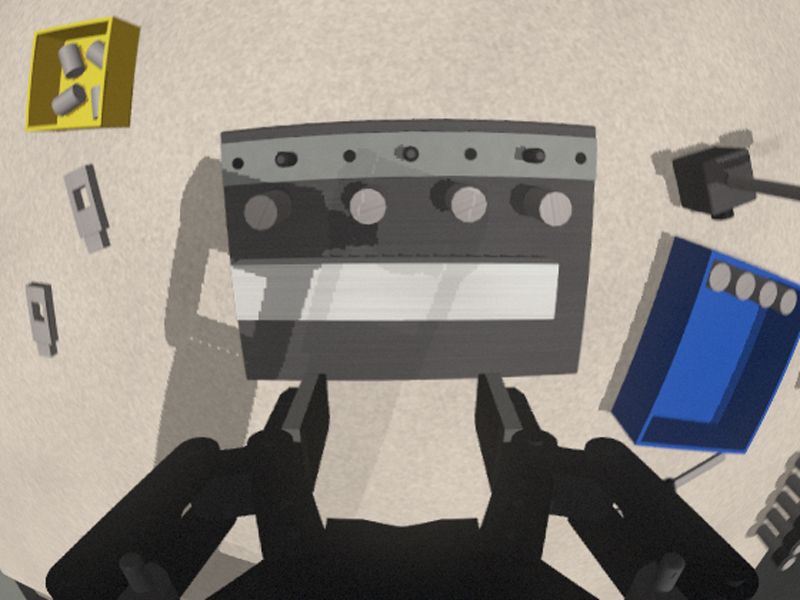

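```bash
python3 - <<'E'
from h import *
w=camera('wrist');d=np.load('w1.npz');P=(Rn.from_quat(d['R']),d['p']);im=w['img']
f=lambda u,v,z:onz(w,(u*.7-.15,v*.7-.15),z,P)*1000
g={}
for n,u,v,z in [("pin",261,212,60),("pin",368,206,60),("pin",469,204,60),("pin",555,209,60),("bar",232,265,35),("bar",558,265,35),("bar",555,320,35),("bar",238,320,35),
 ("fenceNL",224,186,35),("fenceNR",596,180,35),("fenceFL",222,143,35),("fenceFR",597,136,35),("studtop",280,158,67),("studtop",410,153,67),("studtop",539,155,67),("plateNL",246,380,10),("plateNR",579,373,10),
 ("crFar",681,237,65),("crNear",641,443,65),("crN2",745,452,65),("cpin",720,277,55),("cpin",745,287,55),("cpin",768,295,55),("cpin",788,302,55),
 ("strB slot",83,200,7),("strA slot",38,312,7)]:
    X=f(u,v,z/1000);g.setdefault(n,[]).append(X);print(n,np.round(X,1))
S=g["studtop"];print("stud gaps",np.linalg.norm(S[0]-S[1]),np.linalg.norm(S[1]-S[2]));e=S[0]-S[2];print("yaw",np.arctan2(-e[0],e[1]))
e=g["fenceNL"][0]-g["fenceNR"][0];print("fence yaw",np.arctan2(-e[0],e[1]),np.linalg.norm(e))
B=g["bar"];e=B[0]-B[1];print("bar len",np.linalg.norm(e),"yaw",np.arctan2(-e[0],e[1]),"w",np.linalg.norm(B[1]-B[2]))
E
```

```text
pin [547.3  83.2  60. ]
pin [559.7   1.8  60. ]
pin [570.5 -72.3  60. ]
pin [ 577.  -139.4   60. ]
bar [496.1 114.6  35. ]
bar [ 529.2 -160.    35. ]
bar [ 480.4 -168.2   35. ]
bar [446.7 108.4  35. ]
fenceNL [562.9 124.8  35. ]
fenceNR [ 605.8 -180.3   35. ]
fenceFL [598.5 129.3  35. ]
fenceFR [ 642.5 -175.1   35. ]
studtop [589.7  69.6  67. ]
studtop [602.2 -24.1  67. ]
studtop [ 615.2 -117.8   67. ]
plateNL [373.5 109.6  10. ]
plateNR [ 420.2 -217.8   10. ]
crFar [ 575.1 -256.6   65. ]
crNear [ 374.3 -282.1   65. ]
crN2 [ 358.9 -442.7   65. ]
cpin [ 546.4 -320.1   55. ]
cpin [ 541.8 -356.9   55. ]
cpin [ 538.5 -394.1   55. ]
cpin [ 535.5 -430.    55. ]
strB slot [540.3 297.3   7. ]
strA slot [409.5 380.2   7. ]
stud gaps 94.54511669741436 94.59042014029166
yaw 0.1356626273026975
fence yaw 0.13992318225079797 308.06604574864707
bar len 276.55902948570935 yaw 0.11964613478271084 w 49.47614776632478
```

```bash
cat >> h.py <<'E'
FY=0.137;FO=np.array([602.4,-24.1,0.])
def fw(p): c,s=np.cos(FY),np.sin(FY);return FO[:2]+np.array([c*p[0]-s*p[1],s*p[0]+c*p[1]])   # fixture->world mm
def wf(p): c,s=np.cos(FY),np.sin(FY);d=np.array(p[:2])-FO[:2];return np.array([c*d[0]+s*d[1],-s*d[0]+c*d[1]])
E
python3 - <<'E'
from h import *
w=camera('wrist');d=np.load('w1.npz');P=(Rn.from_quat(d['R']),d['p'])
f=lambda u,v,z:onz(w,(u*.7-.15,v*.7-.15),z/1000,P)*1000
a,b,c=f(713,250,65),f(641,443,65),f(745,452,65)
print(a,b,c,np.linalg.norm(a-b),np.linalg.norm(b-c))
y=np.arctan2(*(a-b)[1::-1]);print("yaw",y,"alt",np.arctan2(*(b-c)[1::-1])-np.pi/2)
X=np.array([np.cos(y),np.sin(y)]);Y=np.array([-X[1],X[0]])
for o in (b[:2]+100*X-85*Y,a[:2]-100*X-85*Y,c[:2]+100*X+85*Y):print("centre",o)
o=b[:2]+100*X-85*Y
for q in [(-60,-35),(-60,35),(-5,-35),(-5,35)]:print("drop",q,np.round(o+q[0]*X+q[1]*Y))
for u,v in [(720,277),(745,287),(768,295),(788,302)]:
    q=f(u,v,55)[:2]-o;print("cpin",q@X,q@Y)
for u,v in [(678,172),(702,218),(755,205)]: print("ind base",f(u,v,0))
for p in [(547.3,83.2),(559.7,1.8),(570.5,-72.3),(577,-139.4),(496.1,114.6),(529.2,-160),(446.7,108.4)]:print(wf(p))
st();go(.559,.0018,.11,.137);go(.559,.0018,.029,.137)
E
```

```text
[ 570.26347996 -295.24615223   65.        ] [ 374.34006649 -282.06231631   65.        ] [ 358.87072992 -442.66961415   65.        ] 196.36648765283084 161.3505639691625
yaw -0.06718947252691063 alt -0.09602156548612006
centre [ 468.40762106 -373.58441843]
centre [ 464.78230724 -373.3404683 ]
centre [ 464.35190264 -364.57529808]
drop (-60, -35) [ 406. -404.]
drop (-60, 35) [ 411. -335.]
drop (-5, -35) [ 461. -408.]
drop (-5, 35) [ 466. -338.]
cpin 74.26944524431647 58.58611288845095
cpin 72.08844605790357 21.574404773169235
cpin 71.30756275327764 -15.747459964757413
cpin 70.7181518163018 -51.79417098535865
ind base [ 632.897408   -283.65513431    0.        ]
ind base [ 5.94374065e+02 -3.24163403e+02  5.55111512e-14]
ind base [ 623.46247969 -396.55586877    0.        ]
[-39.92956354 113.81972569]
[-38.76269748  31.48893908]
[-38.18386523 -43.39173235]
[ -40.90873981 -110.75073366]
[-86.36147231 151.91799136]
[ -91.07424185 -124.62958104]
[-136.14534809  152.52273337]
t2.20 p [521.  -27.5 269.1] psi 0.1297 F [-1.   0.7  0.1] open 51.2 j6 1.25 z [-0.  0. -1.]
go t [ 41.5 -24.1 159.1] r [-0.     0.    -0.007]
go t [ 41.5 -24.1 240.1] r [-0.     0.    -0.007]
```

```bash
python3 -m creep '[{"tx":41.5,"ty":-24,"tz":120,"rx":0,"ry":0,"rz":-0.007,"jaw":60},{"tx":41.5,"ty":-24,"tz":120,"rx":0,"ry":0,"rz":-0.007,"jaw":60},{"tx":41.5,"ty":-24,"tz":150,"rx":0,"ry":0,"rz":-0.007,"jaw":60},{"tx":41.5,"ty":-24,"tz":190,"rx":0,"ry":0,"rz":-0.007,"jaw":60},{"tx":41.5,"ty":-24,"tz":220,"rx":0,"ry":0,"rz":-0.007,"jaw":60},{"tx":41.5,"ty":-24,"tz":240,"rx":0,"ry":0,"rz":-0.007,"jaw":60},{"tx":41.5,"ty":-24,"tz":240,"rx":0,"ry":0,"rz":-0.007,"jaw":60}]'
python3 -m creep '[{"tx":0,"ty":0,"tz":0,"rx":0,"ry":0,"rz":0,"jaw":10},{"tx":0,"ty":0,"tz":0,"rx":0,"ry":0,"rz":0,"jaw":10},{"tx":0,"ty":0,"tz":0,"rx":0,"ry":0,"rz":0,"jaw":10},{"tx":0,"ty":0,"tz":0,"rx":0,"ry":0,"rz":0,"jaw":10},{"tx":0,"ty":0,"tz":-40,"rx":0,"ry":0,"rz":0,"jaw":10},{"tx":0,"ty":0,"tz":-90,"rx":0,"ry":0,"rz":0,"jaw":10},{"tx":0,"ty":0,"tz":-90,"rx":0,"ry":0,"rz":0,"jaw":10}]' 50
python3 - <<'E'
from h import *
st();go(.405,-.403,.115,-.075);go(.405,-.403,.027,-.075)
E
```

```text
clock: 2.9
position: [0.556, 0.0021, 0.0253]
tool_rot: [-0.001, 0.998, 0.068, -0.004]
contact_force: [-0.6, 0.5, -0.6]
opening: 0.0511
clock: 3.6
position: [0.5646, 0.001, 0.1282]
tool_rot: [0.002, 0.998, 0.067, 0.008]
contact_force: [2.2, -0.4, -0.1]
opening: 0.0268
t3.60 p [564.6   1.  128.2] psi 0.1342 F [ 2.2 -0.4 -0.1] open 26.8 j6 1.31 z [ 0.015 -0.002 -1.   ]
go t [-212.4  378.9   11.6] r [ 0.002 -0.015  0.209]
go t [-213.7  378.6   99.6] r [ 0.002 -0.015  0.209]
```

```bash
python3 -m creep '[{"tx":-208,"ty":379,"tz":-10,"rx":0,"ry":0,"rz":0.209,"jaw":10},{"tx":-208,"ty":379,"tz":-10,"rx":0,"ry":0,"rz":0.209,"jaw":10},{"tx":-208,"ty":379,"tz":-10,"rx":0,"ry":0,"rz":0.209,"jaw":10},{"tx":-208,"ty":379,"tz":-10,"rx":0,"ry":0,"rz":0.209,"jaw":10},{"tx":-208,"ty":379,"tz":-10,"rx":0,"ry":0,"rz":0.209,"jaw":10},{"tx":-208,"ty":379,"tz":-10,"rx":0,"ry":0,"rz":0.209,"jaw":10},{"tx":-208,"ty":379,"tz":-10,"rx":0,"ry":0,"rz":0.209,"jaw":10},{"tx":-208,"ty":379,"tz":-10,"rx":0,"ry":0,"rz":0.209,"jaw":10}]'
python3 -m creep '[{"tx":0,"ty":0,"tz":0,"rx":0,"ry":0,"rz":0,"jaw":10},{"tx":0,"ty":0,"tz":0,"rx":0,"ry":0,"rz":0,"jaw":10}]'
python3 - <<'E'
from h import *
st();go(.405,-.403,.115,-.075);go(.405,-.403,.027,-.075)
E
```

```text
clock: 4.4
position: [0.4141, -0.3731, 0.1284]
tool_rot: [0.0, 0.999, -0.038, 0.0]
contact_force: [0.6, 0.1, -1.3]
opening: 0.0266
clock: 4.6
position: [0.4146, -0.3722, 0.1282]
tool_rot: [-0.0, 0.999, -0.039, -0.0]
contact_force: [0.0, 1.0, -1.8]
opening: 0.0267
t4.60 p [ 414.6 -372.2  128.2] psi -0.0777 F [ 0.   1.  -1.8] open 26.7 j6 0.78 z [-0.     0.001 -1.   ]
go t [-7.1 31.5 13.1] r [-0.001  0.    -0.003]
go t [ -7.1  31.5 101.1] r [-0.001  0.    -0.003]
```

```bash
python3 -m creep '[{"tx":-7,"ty":31,"tz":0,"rx":0,"ry":0,"rz":0,"jaw":10},{"tx":-7,"ty":31,"tz":50,"rx":0,"ry":0,"rz":0,"jaw":10},{"tx":-7,"ty":31,"tz":85,"rx":0,"ry":0,"rz":0,"jaw":10},{"tx":-7,"ty":31,"tz":101,"rx":0,"ry":0,"rz":0,"jaw":10},{"tx":-7,"ty":31,"tz":101,"rx":0,"ry":0,"rz":0,"jaw":10},{"tx":-7,"ty":31,"tz":101,"rx":0,"ry":0,"rz":0,"jaw":46},{"tx":-7,"ty":31,"tz":101,"rx":0,"ry":0,"rz":0,"jaw":46},{"tx":-7,"ty":31,"tz":101,"rx":0,"ry":0,"rz":0,"jaw":46}]'
python3 - <<'E'
from h import *
st();go(.5705,-.0723,.115,.137)
E
```

```text
clock: 5.4
position: [0.407, -0.4005, 0.0283]
tool_rot: [-0.001, 0.999, -0.037, 0.0]
contact_force: [1.3, 5.6, 2.6]
opening: 0.0394
t5.40 p [ 407.  -400.5   28.3] psi -0.0738 F [1.3 5.6 2.6] open 39.4 j6 0.74 z [ 0.001  0.001 -1.   ]
go t [ 138.9 -339.5  -86.1] r [-0.001 -0.001 -0.211]
```

```bash
python3 -m creep '[{"tx":0,"ty":0,"tz":-40,"rx":0,"ry":0,"rz":0,"jaw":46},{"tx":0,"ty":0,"tz":-86,"rx":0,"ry":0,"rz":0,"jaw":46},{"tx":0,"ty":0,"tz":-95,"rx":0,"ry":0,"rz":0,"jaw":60},{"tx":40,"ty":-90,"tz":-95,"rx":0,"ry":0,"rz":0,"jaw":60},{"tx":60,"ty":-140,"tz":-95,"rx":0,"ry":0,"rz":-0.21,"jaw":60},{"tx":80,"ty":-190,"tz":-95,"rx":0,"ry":0,"rz":-0.21,"jaw":60},{"tx":100,"ty":-240,"tz":-95,"rx":0,"ry":0,"rz":-0.21,"jaw":60},{"tx":100,"ty":-240,"tz":-95,"rx":0,"ry":0,"rz":-0.21,"jaw":60}]'
python3 - <<'E'
from h import *
st();go(.5705,-.0723,.115,.137);go(.5705,-.0723,.029,.137)
P=pose();w=camera('wrist');cv2.imwrite('pics/w2.png',w['img'])
b=cv2.inRange(cv2.cvtColor(w['img'],cv2.COLOR_BGR2HSV),(100,120,20),(130,255,255));x,y,ww,hh=cv2.boundingRect(max(cv2.findContours(b,0,2)[0],key=cv2.contourArea));print(x,y,ww,hh)
E
```

```text
clock: 6.2
position: [0.5204, -0.1771, 0.1233]
tool_rot: [0.001, 0.998, 0.068, 0.001]
contact_force: [0.4, -0.9, -0.1]
opening: 0.0511
t6.20 p [ 520.4 -177.1  123.3] psi 0.1352 F [ 0.4 -0.9 -0.1] open 51.1 j6 0.97 z [ 0.002 -0.001 -1.   ]
go t [ 63.8 -97.2   8.3] r [ 0.002 -0.002 -0.002]
go t [ 63.6 -97.3  94.3] r [ 0.002 -0.002 -0.002]
378 173 182 205
```

View pics/w2.png

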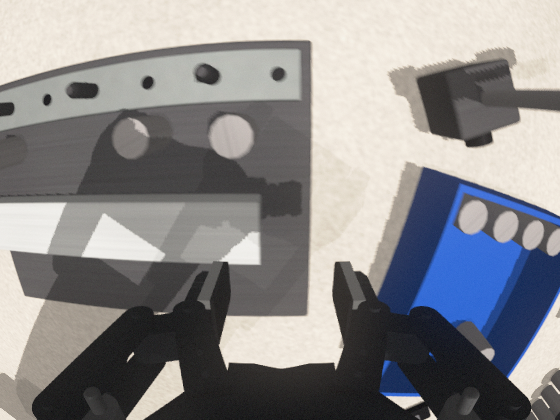

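```bash
python3 -m creep '[{"tx":40,"ty":-60,"tz":5,"rx":0,"ry":0,"rz":0,"jaw":60},{"tx":64,"ty":-97,"tz":5,"rx":0,"ry":0,"rz":0,"jaw":60},{"tx":64,"ty":-97,"tz":8,"rx":0,"ry":0,"rz":0,"jaw":60},{"tx":64,"ty":-97,"tz":50,"rx":0,"ry":0,"rz":0,"jaw":60},{"tx":64,"ty":-97,"tz":80,"rx":0,"ry":0,"rz":0,"jaw":60},{"tx":64,"ty":-97,"tz":94,"rx":0,"ry":0,"rz":0,"jaw":60},{"tx":64,"ty":-97,"tz":94,"rx":0,"ry":0,"rz":0,"jaw":10},{"tx":64,"ty":-97,"tz":94,"rx":0,"ry":0,"rz":0,"jaw":10}]'
python3 -m creep '[{"tx":0,"ty":0,"tz":0,"rx":0,"ry":0,"rz":0,"jaw":10},{"tx":0,"ty":0,"tz":0,"rx":0,"ry":0,"rz":0,"jaw":10},{"tx":0,"ty":0,"tz":-40,"rx":0,"ry":0,"rz":0,"jaw":10},{"tx":0,"ty":0,"tz":-90,"rx":0,"ry":0,"rz":0,"jaw":10},{"tx":0,"ty":0,"tz":-95,"rx":0,"ry":0,"rz":0,"jaw":10},{"tx":0,"ty":0,"tz":-95,"rx":0,"ry":0,"rz":0,"jaw":10}]'
python3 - <<'E'
from h import *
st();go(.411,-.337,.115,-.075)
E
```

```text
clock: 7.05
position: [0.5703, -0.0749, 0.0295]
tool_rot: [0.0, 0.998, 0.067, 0.001]
contact_force: [0.4, -0.4, -1.4]
opening: 0.0271
clock: 7.65
position: [0.5718, -0.0749, 0.1272]
tool_rot: [0.001, 0.998, 0.067, 0.003]
contact_force: [-0.2, -0.5, -2.2]
opening: 0.0269
t7.65 p [571.8 -74.9 127.2] psi 0.1348 F [-0.2 -0.5 -2.2] open 26.9 j6 1.18 z [ 0.007 -0.002 -1.   ]
go t [-194.6  238.1   11.6] r [ 0.002 -0.007  0.21 ]
```

```bash
python3 -m creep '[{"tx":-194,"ty":238,"tz":0,"rx":0,"ry":0,"rz":0.21,"jaw":10},{"tx":-194,"ty":238,"tz":0,"rx":0,"ry":0,"rz":0.21,"jaw":10},{"tx":-194,"ty":238,"tz":0,"rx":0,"ry":0,"rz":0.21,"jaw":10},{"tx":-194,"ty":238,"tz":0,"rx":0,"ry":0,"rz":0.21,"jaw":10},{"tx":-194,"ty":238,"tz":0,"rx":0,"ry":0,"rz":0.21,"jaw":10},{"tx":-194,"ty":238,"tz":0,"rx":0,"ry":0,"rz":0.21,"jaw":10},{"tx":-194,"ty":238,"tz":0,"rx":0,"ry":0,"rz":0.21,"jaw":10},{"tx":-194,"ty":238,"tz":0,"rx":0,"ry":0,"rz":0.21,"jaw":10}]'
python3 -m creep '[{"tx":0,"ty":0,"tz":0,"rx":0,"ry":0,"rz":0,"jaw":10},{"tx":0,"ty":0,"tz":50,"rx":0,"ry":0,"rz":0,"jaw":10},{"tx":0,"ty":0,"tz":85,"rx":0,"ry":0,"rz":0,"jaw":10},{"tx":0,"ty":0,"tz":99,"rx":0,"ry":0,"rz":0,"jaw":10},{"tx":0,"ty":0,"tz":100,"rx":0,"ry":0,"rz":0,"jaw":10},{"tx":0,"ty":0,"tz":100,"rx":0,"ry":0,"rz":0,"jaw":46},{"tx":0,"ty":0,"tz":100,"rx":0,"ry":0,"rz":0,"jaw":46},{"tx":0,"ty":0,"tz":100,"rx":0,"ry":0,"rz":0,"jaw":46}]'
python3 - <<'E'
from h import *
st();P=pose();print(P[1]*1000)
E
python3 -m creep '[{"tx":0,"ty":0,"tz":-40,"rx":0,"ry":0,"rz":0,"jaw":46},{"tx":0,"ty":0,"tz":-86,"rx":0,"ry":0,"rz":0,"jaw":46},{"tx":0,"ty":0,"tz":-95,"rx":0,"ry":0,"rz":0,"jaw":46},{"tx":0,"ty":0,"tz":-95,"rx":0,"ry":0,"rz":0,"jaw":60}]'
python3 - <<'E'
from h import *
st();go(.577,-.1394,.115,.137);P=pose();w=camera('wrist');cv2.imwrite('pics/w3.png',w['img'])
E
```

```text
clock: 8.45
position: [0.4079, -0.3365, 0.1218]
tool_rot: [-0.001, 0.999, -0.039, -0.001]
contact_force: [-0.3, -0.0, -2.2]
opening: 0.0271
clock: 9.25
position: [0.4101, -0.3362, 0.0242]
tool_rot: [0.0, 0.999, -0.037, 0.0]
contact_force: [-1.0, 0.1, -0.4]
opening: 0.0393
t9.25 p [ 410.1 -336.2   24.2] psi -0.0744 F [-1.   0.1 -0.4] open 39.3 j6 0.82 z [ 0.001 -0.001 -1.   ]
[ 410.09467527 -336.20868513   24.17722978]
clock: 9.65
position: [0.4109, -0.3377, 0.1217]
tool_rot: [0.002, 0.999, -0.038, 0.002]
contact_force: [-0.4, -0.4, 0.0]
opening: 0.0507
t9.65 p [ 410.9 -337.7  121.7] psi -0.0750 F [-0.4 -0.4  0. ] open 50.7 j6 0.82 z [ 0.004 -0.005 -1.   ]
go t [ 150.7 -210.2    6.5] r [ 0.005 -0.004 -0.212]
```

View pics/w3.png

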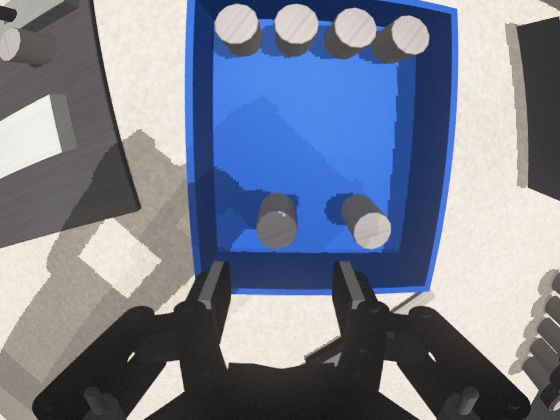

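```bash
python3 -m creep '[{"tx":151,"ty":-210,"tz":0,"rx":0,"ry":0,"rz":-0.212,"jaw":60},{"tx":151,"ty":-210,"tz":0,"rx":0,"ry":0,"rz":-0.212,"jaw":60},{"tx":151,"ty":-210,"tz":0,"rx":0,"ry":0,"rz":-0.212,"jaw":60},{"tx":151,"ty":-210,"tz":0,"rx":0,"ry":0,"rz":-0.212,"jaw":60},{"tx":151,"ty":-210,"tz":0,"rx":0,"ry":0,"rz":-0.212,"jaw":60},{"tx":151,"ty":-210,"tz":0,"rx":0,"ry":0,"rz":-0.212,"jaw":60},{"tx":151,"ty":-210,"tz":0,"rx":0,"ry":0,"rz":-0.212,"jaw":60}]'
python3 - <<'E'
from h import *
st();go(.577,-.1394,.029,.137);P=pose();w=camera('wrist');cv2.imwrite('pics/w4.png',w['img'])
E
```

```text
clock: 10.4
position: [0.5751, -0.1364, 0.1159]
tool_rot: [-0.001, 0.998, 0.07, -0.002]
contact_force: [-0.1, -0.8, 0.4]
opening: 0.0512
t10.40 p [ 575.1 -136.4  115.9] psi 0.1398 F [-0.1 -0.8  0.4] open 51.2 j6 1.07 z [-0.004  0.001 -1.   ]
go t [ 1.8  3.4 86.9] r [-0.002  0.004  0.003]
```

```bash
python3 -m creep '[{"tx":1,"ty":3,"tz":0,"rx":0,"ry":0,"rz":0,"jaw":60},{"tx":1,"ty":3,"tz":50,"rx":0,"ry":0,"rz":0,"jaw":60},{"tx":1,"ty":3,"tz":75,"rx":0,"ry":0,"rz":0,"jaw":60},{"tx":1,"ty":3,"tz":89,"rx":0,"ry":0,"rz":0,"jaw":60},{"tx":1,"ty":3,"tz":91,"rx":0,"ry":0,"rz":0,"jaw":60},{"tx":1,"ty":3,"tz":91,"rx":0,"ry":0,"rz":0,"jaw":10},{"tx":1,"ty":3,"tz":91,"rx":0,"ry":0,"rz":0,"jaw":10},{"tx":1,"ty":3,"tz":91,"rx":0,"ry":0,"rz":0,"jaw":10}]'
python3 -m creep '[{"tx":0,"ty":0,"tz":0,"rx":0,"ry":0,"rz":0,"jaw":10},{"tx":0,"ty":0,"tz":-40,"rx":0,"ry":0,"rz":0,"jaw":10},{"tx":0,"ty":0,"tz":-90,"rx":0,"ry":0,"rz":0,"jaw":10},{"tx":0,"ty":0,"tz":-98,"rx":0,"ry":0,"rz":0,"jaw":10},{"tx":0,"ty":0,"tz":-98,"rx":0,"ry":0,"rz":0,"jaw":10}]'
python3 - <<'E'
from h import *
st();go(.461,-.406,.115,-.075)
E
```

```text
clock: 11.25
position: [0.5785, -0.1417, 0.0295]
tool_rot: [0.001, 0.998, 0.068, 0.002]
contact_force: [-0.4, 0.0, 1.9]
opening: 0.0266
clock: 11.75
position: [0.579, -0.1415, 0.1287]
tool_rot: [0.001, 0.998, 0.068, 0.003]
contact_force: [-0.5, -0.0, -1.9]
opening: 0.0268
t11.75 p [ 579.  -141.5  128.7] psi 0.1370 F [-0.5 -0.  -1.9] open 26.8 j6 1.07 z [ 0.006 -0.002 -1.   ]
go t [-153.1  245.8   13.6] r [ 0.002 -0.006  0.212]
```

```bash
python3 -m creep '[{"tx":-150,"ty":150,"tz":0,"rx":0,"ry":0,"rz":0.212,"jaw":10},{"tx":-153,"ty":150,"tz":0,"rx":0,"ry":0,"rz":0.212,"jaw":10},{"tx":-153,"ty":200,"tz":0,"rx":0,"ry":0,"rz":0.212,"jaw":10},{"tx":-153,"ty":246,"tz":0,"rx":0,"ry":0,"rz":0.212,"jaw":10},{"tx":-153,"ty":246,"tz":0,"rx":0,"ry":0,"rz":0.212,"jaw":10},{"tx":-153,"ty":246,"tz":0,"rx":0,"ry":0,"rz":0.212,"jaw":10},{"tx":-153,"ty":246,"tz":0,"rx":0,"ry":0,"rz":0.212,"jaw":10},{"tx":-153,"ty":246,"tz":0,"rx":0,"ry":0,"rz":0.212,"jaw":10}]'
python3 -m creep '[{"tx":0,"ty":0,"tz":0,"rx":0,"ry":0,"rz":0,"jaw":10},{"tx":0,"ty":0,"tz":50,"rx":0,"ry":0,"rz":0,"jaw":10},{"tx":0,"ty":0,"tz":85,"rx":0,"ry":0,"rz":0,"jaw":10},{"tx":0,"ty":0,"tz":99,"rx":0,"ry":0,"rz":0,"jaw":10},{"tx":0,"ty":0,"tz":100,"rx":0,"ry":0,"rz":0,"jaw":10},{"tx":0,"ty":0,"tz":100,"rx":0,"ry":0,"rz":0,"jaw":46},{"tx":0,"ty":0,"tz":100,"rx":0,"ry":0,"rz":0,"jaw":46},{"tx":0,"ty":0,"tz":100,"rx":0,"ry":0,"rz":0,"jaw":46}]'
python3 -m creep '[{"tx":0,"ty":0,"tz":-40,"rx":0,"ry":0,"rz":0,"jaw":46},{"tx":0,"ty":0,"tz":-86,"rx":0,"ry":0,"rz":0,"jaw":46},{"tx":0,"ty":0,"tz":-95,"rx":0,"ry":0,"rz":0,"jaw":46},{"tx":0,"ty":0,"tz":-95,"rx":0,"ry":0,"rz":0,"jaw":60}]'
python3 - <<'E'
from h import *
st();go(.5473,.0832,.115,.137);P=pose();w=camera('wrist');cv2.imwrite('pics/w5.png',w['img'])
E
```

```text
clock: 12.55
position: [0.4577, -0.4051, 0.1227]
tool_rot: [-0.002, 0.999, -0.039, -0.001]
contact_force: [-0.4, 0.7, -1.0]
opening: 0.0266
clock: 13.35
position: [0.4603, -0.4005, 0.0258]
tool_rot: [-0.004, 0.999, -0.036, -0.001]
contact_force: [0.0, 10.1, 7.1]
opening: 0.039
clock: 13.75
position: [0.4613, -0.4066, 0.1248]
tool_rot: [0.003, 0.999, -0.037, 0.003]
contact_force: [-0.2, 0.1, 0.8]
opening: 0.0507
t13.75 p [ 461.3 -406.6  124.8] psi -0.0738 F [-0.2  0.1  0.8] open 50.7 j6 0.80 z [ 0.005 -0.006 -1.   ]
go t [  49.6 -494.9    7.5] r [ 0.006 -0.005 -0.211]
```

```bash
python3 -m creep '[{"tx":50,"ty":-495,"tz":0,"rx":0,"ry":0,"rz":-0.211,"jaw":60},{"tx":50,"ty":-495,"tz":0,"rx":0,"ry":0,"rz":-0.211,"jaw":60},{"tx":50,"ty":-495,"tz":0,"rx":0,"ry":0,"rz":-0.211,"jaw":60},{"tx":50,"ty":-495,"tz":0,"rx":0,"ry":0,"rz":-0.211,"jaw":60},{"tx":50,"ty":-495,"tz":0,"rx":0,"ry":0,"rz":-0.211,"jaw":60},{"tx":50,"ty":-495,"tz":0,"rx":0,"ry":0,"rz":-0.211,"jaw":60},{"tx":50,"ty":-495,"tz":0,"rx":0,"ry":0,"rz":-0.211,"jaw":60},{"tx":50,"ty":-495,"tz":0,"rx":0,"ry":0,"rz":-0.211,"jaw":60}]'
python3 - <<'E'
from h import *
st();go(.5473,.0832,.115,.137)
E
```

```text
clock: 14.6
position: [0.5276, -0.0092, 0.1182]
tool_rot: [-0.0, 0.998, 0.068, -0.002]
contact_force: [0.9, -0.6, 0.0]
opening: 0.0512
t14.60 p [527.6  -9.2 118.2] psi 0.1361 F [ 0.9 -0.6  0. ] open 51.2 j6 1.28 z [-0.004  0.001 -1.   ]
go t [ 32.1 -88.9   3.2] r [-0.001  0.003 -0.001]
```

```bash
python3 -m creep '[{"tx":31,"ty":-87,"tz":0,"rx":0,"ry":0,"rz":0,"jaw":60},{"tx":31,"ty":-87,"tz":0,"rx":0,"ry":0,"rz":0,"jaw":60},{"tx":31,"ty":-87,"tz":0,"rx":0,"ry":0,"rz":0,"jaw":60},{"tx":31,"ty":-87,"tz":50,"rx":0,"ry":0,"rz":0,"jaw":60},{"tx":31,"ty":-87,"tz":80,"rx":0,"ry":0,"rz":0,"jaw":60},{"tx":31,"ty":-87,"tz":91,"rx":0,"ry":0,"rz":0,"jaw":60},{"tx":31,"ty":-87,"tz":91,"rx":0,"ry":0,"rz":0,"jaw":10},{"tx":31,"ty":-87,"tz":91,"rx":0,"ry":0,"rz":0,"jaw":10}]'
python3 -m creep '[{"tx":0,"ty":0,"tz":0,"rx":0,"ry":0,"rz":0,"jaw":10},{"tx":0,"ty":0,"tz":0,"rx":0,"ry":0,"rz":0,"jaw":10},{"tx":0,"ty":0,"tz":-40,"rx":0,"ry":0,"rz":0,"jaw":10},{"tx":0,"ty":0,"tz":-90,"rx":0,"ry":0,"rz":0,"jaw":10},{"tx":0,"ty":0,"tz":-98,"rx":0,"ry":0,"rz":0,"jaw":10},{"tx":0,"ty":0,"tz":-98,"rx":0,"ry":0,"rz":0,"jaw":10}]'
python3 - <<'E'
from h import *
st();go(.466,-.338,.115,-.075)
E
```

```text
clock: 15.4
position: [0.5485, 0.0783, 0.0301]
tool_rot: [0.0, 0.998, 0.068, 0.0]
contact_force: [0.7, -0.5, -1.0]
opening: 0.0268
clock: 16.0
position: [0.5504, 0.0786, 0.1314]
tool_rot: [0.0, 0.998, 0.068, 0.004]
contact_force: [0.3, 0.7, -1.4]
opening: 0.0266
t16.00 p [550.4  78.6 131.4] psi 0.1358 F [ 0.3  0.7 -1.4] open 26.6 j6 1.44 z [ 0.007 -0.    -1.   ]
go t [-140.1  401.3   15.8] r [ 0.    -0.007  0.211]
```

```bash
python3 -m creep '[{"tx":-140,"ty":402,"tz":0,"rx":0,"ry":0,"rz":0.211,"jaw":10},{"tx":-140,"ty":402,"tz":0,"rx":0,"ry":0,"rz":0.211,"jaw":10},{"tx":-140,"ty":402,"tz":0,"rx":0,"ry":0,"rz":0.211,"jaw":10},{"tx":-140,"ty":402,"tz":0,"rx":0,"ry":0,"rz":0.211,"jaw":10},{"tx":-140,"ty":402,"tz":0,"rx":0,"ry":0,"rz":0.211,"jaw":10},{"tx":-140,"ty":402,"tz":0,"rx":0,"ry":0,"rz":0.211,"jaw":10},{"tx":-140,"ty":402,"tz":0,"rx":0,"ry":0,"rz":0.211,"jaw":10},{"tx":-140,"ty":402,"tz":0,"rx":0,"ry":0,"rz":0.211,"jaw":10}]'
python3 - <<'E'
from h import *
st();go(.466,-.338,.027,-.075)
E
```

```text
clock: 16.8
position: [0.467, -0.3144, 0.1251]
tool_rot: [-0.001, 0.999, -0.038, -0.001]
contact_force: [0.9, 1.0, -0.9]
opening: 0.027
t16.80 p [ 467.  -314.4  125.1] psi -0.0755 F [ 0.9  1.  -0.9] open 27.0 j6 0.92 z [-0.003  0.002 -1.   ]
go t [ 1.1 23.8 98.1] r [-0.002  0.003 -0.   ]
```

```bash
python3 -m creep '[{"tx":0,"ty":22,"tz":0,"rx":0,"ry":0,"rz":0,"jaw":10},{"tx":0,"ty":22,"tz":50,"rx":0,"ry":0,"rz":0,"jaw":10},{"tx":0,"ty":22,"tz":85,"rx":0,"ry":0,"rz":0,"jaw":10},{"tx":0,"ty":22,"tz":99,"rx":0,"ry":0,"rz":0,"jaw":10},{"tx":0,"ty":22,"tz":100,"rx":0,"ry":0,"rz":0,"jaw":10},{"tx":0,"ty":22,"tz":100,"rx":0,"ry":0,"rz":0,"jaw":46},{"tx":0,"ty":22,"tz":100,"rx":0,"ry":0,"rz":0,"jaw":46},{"tx":0,"ty":22,"tz":100,"rx":0,"ry":0,"rz":0,"jaw":46}]'
python3 -m creep '[{"tx":0,"ty":0,"tz":-40,"rx":0,"ry":0,"rz":0,"jaw":46},{"tx":0,"ty":0,"tz":-86,"rx":0,"ry":0,"rz":0,"jaw":46},{"tx":0,"ty":0,"tz":-95,"rx":0,"ry":0,"rz":0,"jaw":46},{"tx":0,"ty":-40,"tz":-140,"rx":0,"ry":0,"rz":-0.1,"jaw":40},{"tx":10,"ty":-80,"tz":-180,"rx":0,"ry":0,"rz":-0.212,"jaw":30},{"tx":20,"ty":-130,"tz":-210,"rx":0,"ry":0,"rz":-0.212,"jaw":20},{"tx":26,"ty":-180,"tz":-230,"rx":0,"ry":0,"rz":-0.212,"jaw":10},{"tx":26,"ty":-230,"tz":-230,"rx":0,"ry":0,"rz":-0.212,"jaw":0}]'
python3 - <<'E'
from h import *
st();go(.521,-.028,.269,.137)
E
```

```text
clock: 17.6
position: [0.4675, -0.3353, 0.028]
tool_rot: [0.0, 0.999, -0.037, 0.0]
contact_force: [-0.1, -0.4, 1.1]
opening: 0.039
clock: 18.4
position: [0.5084, -0.1343, 0.2565]
tool_rot: [0.001, 0.998, 0.068, 0.003]
contact_force: [1.4, -0.9, -0.2]
opening: -0.0002
t18.40 p [ 508.4 -134.3  256.5] psi 0.1359 F [ 1.4 -0.9 -0.2] open -0.2 j6 1.03 z [ 0.006 -0.002 -1.   ]
go t [  27.  -103.6  -12.7] r [ 0.003 -0.005 -0.001]
```

```bash
python3 -m creep '[{"tx":26,"ty":-90,"tz":-12,"rx":0,"ry":0,"rz":0,"jaw":0},{"tx":26,"ty":-90,"tz":-12,"rx":0,"ry":0,"rz":0,"jaw":0},{"tx":26,"ty":-90,"tz":-12,"rx":0,"ry":0,"rz":0,"jaw":0},{"tx":26,"ty":-90,"tz":-12,"rx":0,"ry":0,"rz":0,"jaw":0}]'
python3 - <<'E'
from h import *
st();P=pose();w=camera('wrist');np.savez('w6',R=P[0].as_quat(),p=P[1]);cv2.imwrite('pics/w6.png',w['img']);cv2.imwrite('pics/w6b.png',cv2.resize(w['img'],(800,600),interpolation=cv2.INTER_CUBIC))
E
```

```text
clock: 18.8
position: [0.5205, -0.0418, 0.265]
tool_rot: [0.0, 0.998, 0.07, 0.0]
contact_force: [-1.0, -0.3, 0.2]
opening: -0.0001
t18.80 p [520.5 -41.8 265. ] psi 0.1393 F [-1.  -0.3  0.2] open -0.1 j6 1.21 z [ 0.    -0.001 -1.   ]
```

View pics/w6b.png

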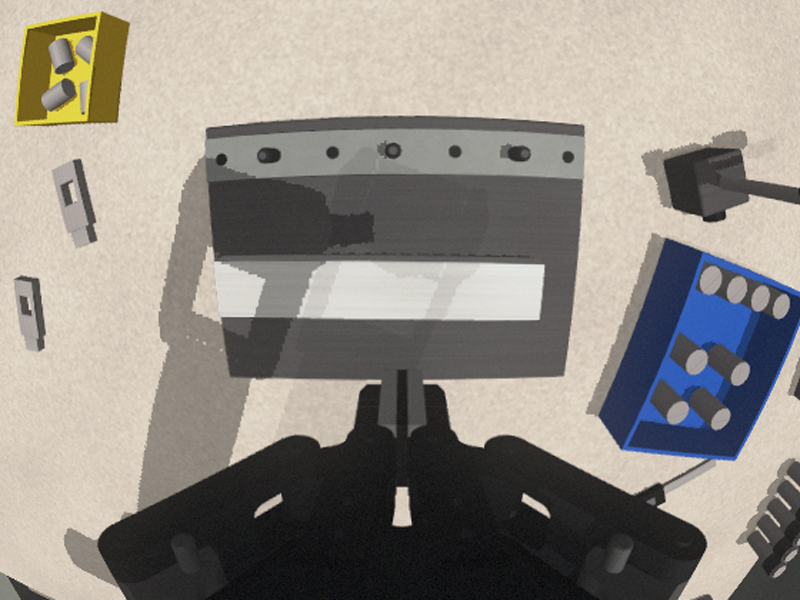

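```bash
cat >> h.py <<'E'
def barscan(w,P,x0,im=None):
    "bar top edges in fixture mm, from brightness steps in the wrist picture at z=35"
    g=cv2.cvtColor(w['img'] if im is None else im,cv2.COLOR_BGR2GRAY).astype(np.float32)
    def prof(pts):
        uv=np.array([proj(w,np.array([*fw(p),35.])/1000,P) for p in pts],np.float32)
        return cv2.remap(g,uv[:,0].reshape(1,-1),uv[:,1].reshape(1,-1),cv2.INTER_LINEAR)[0]
    def edge(pts,val):
        v=prof(pts);d=np.gradient(cv2.GaussianBlur(v.reshape(1,-1),(9,1),0)[0]);i=np.argmax(np.abs(d));return round(float(val[i]),1),int(v[0]),int(v[-1])
    xs=np.arange(-25,25.1,.5)
    for y in (-110,-60,-20,20,60,100,130): print("y",y,"near",edge([(x0-25+a,y) for a in xs],x0-25+xs),"far",edge([(x0+25+a,y) for a in xs],x0+25+xs))
    for x in (x0-10,x0,x0+10): print("x",x,"L",edge([(x,145+a) for a in xs],145+xs),"R",edge([(x,-130+a) for a in xs],-130+xs))
E
python3 - <<'E'
from h import *
w=camera('wrist');d=np.load('w6.npz');P=(Rn.from_quat(d['R']),d['p']);im=cv2.imread('pics/w6.png')
barscan(w,P,-112,im)
f=lambda u,v,z:onz(w,(u*.7-.15,v*.7-.15),z/1000,P)*1000
for u,v,z in[(263,156,67),(393,150,67),(525,152,67),(207,178,35),(582,179,35)]:print(np.round(wf(f(u,v,z)),1),np.round(f(u,v,z),1))
a,b=fw((-112,190)),fw((-112,153));print(a,b);go(a[0]/1e3,a[1]/1e3,.1,.137);go(a[0]/1e3,a[1]/1e3,.012,.137)
E
```

```text
y -110 near (-138.5, 91, 224) far (-89.5, 224, 89)
y -60 near (-138.0, 90, 220) far (-88.5, 220, 85)
y -20 near (-137.5, 82, 216) far (-88.5, 216, 83)
y 20 near (-137.5, 81, 217) far (-88.0, 217, 53)
y 60 near (-137.0, 82, 200) far (-92.0, 200, 57)
y 100 near (-136.5, 61, 139) far (-87.5, 139, 56)
y 130 near (-136.5, 63, 217) far (-95.0, 217, 56)
x -122 L (152.5, 214, 206) R (-125.0, 162, 223)
x -112 L (153.5, 215, 199) R (-125.0, 169, 224)
x -102 L (168.5, 215, 150) R (-125.0, 181, 225)
[-1.7 93.9] [587.9  68.7  67. ]
[-0.3 -0.4] [602.1 -24.5  67. ]
[  1.  -95.1] [ 616.4 -118.2   67. ]
[-16.1 153.5] [565.5 125.8  35. ]
[ -17.1 -153.5] [ 606.5 -178.5   35. ]
[465.50077087 148.82368567] [470.55392907 112.17036942]
go t [ -28.  -197.8  164.4] r [ 0.     0.001 -0.001]
go t [ -28.  -197.8  252.4] r [ 0.     0.001 -0.001]
```

```bash
python3 - <<'E'
from h import *
w=camera('wrist')
for nm in('w1','w6'):
    d=np.load(nm+'.npz');P=(Rn.from_quat(d['R']),d['p']);g=cv2.cvtColor(cv2.imread(f'pics/{nm}.png'),cv2.COLOR_BGR2GRAY).astype(np.float32)
    def edge(pts,val):
        uv=np.array([proj(w,np.array([*fw(p),z])/1000,P) for p in pts],np.float32)
        v=cv2.remap(g,uv[:,0].reshape(1,-1),uv[:,1].reshape(1,-1),cv2.INTER_LINEAR)[0]
        dd=np.gradient(cv2.GaussianBlur(v.reshape(1,-1),(9,1),0)[0]);return val[np.argmax(np.abs(dd))]
    a=np.arange(-9,9.1,.25);ys=np.arange(-140,141,20)
    for x0,z in((-18,35.),(18,35.),(-208,10.)):
        e=np.array([edge([(x0+t,y) for t in a],x0+a) for y in ys])
        k=np.polyfit(ys,e,1);r=abs(e-np.polyval(k,ys));m=r<1.5;print(nm,x0,np.polyfit(ys[m],e[m],1),m.sum())
    b=np.arange(-12,12.1,.25)
    for s in(-155,155): print(nm,s,[edge([(x,s+t) for t in b],s+b) for x in(-10,0,10) for z in[35.]])
E
```

```text
w1 -18 [-1.42857143e-03 -1.81500000e+01] 15
w1 18 [-3.7500e-03  1.6925e+01] 5
w1 -208 [-1.48198576e-03 -2.07288123e+02] 12
w1 -155 [np.float64(-165.75), np.float64(-145.0), np.float64(-165.75)]
w1 155 [np.float64(148.75), np.float64(153.75), np.float64(164.0)]
w6 -18 [-6.24260355e-03 -1.81606509e+01] 14
w6 18 [ 0.03827893 20.89688427] 5
w6 -208 [-6.58637874e-03 -2.07453322e+02] 11
w6 -155 [np.float64(-164.75), np.float64(-144.25), np.float64(-165.25)]
w6 155 [np.float64(165.75), np.float64(144.75), np.float64(165.0)]
```

```bash
sed -i 's/FY=0.137/FY=0.1405/' h.py; python3 -m creep '[{"tx":-28,"ty":-198,"tz":50,"rx":0,"ry":0,"rz":0,"jaw":0},{"tx":-28,"ty":-198,"tz":100,"rx":0,"ry":0,"rz":0,"jaw":0},{"tx":-28,"ty":-198,"tz":140,"rx":0,"ry":0,"rz":0,"jaw":0},{"tx":-28,"ty":-198,"tz":140,"rx":0,"ry":0,"rz":0,"jaw":0},{"tx":-28,"ty":-198,"tz":160,"rx":0,"ry":0,"rz":0,"jaw":0},{"tx":-28,"ty":-198,"tz":200,"rx":0,"ry":0,"rz":0,"jaw":0},{"tx":-28,"ty":-198,"tz":238,"rx":0,"ry":0,"rz":0,"jaw":0},{"tx":-28,"ty":-198,"tz":238,"rx":0,"ry":0,"rz":0,"jaw":0}]'
python3 - <<'E'
from h import *
st();P=pose();print(wf(P[1]*1000));a=fw((-112,155))/1e3;go(*a,.025,FY)
E
```

```text
clock: 19.75
position: [0.4599, 0.1479, 0.0202]
tool_rot: [0.001, 0.998, 0.068, -0.007]
contact_force: [-0.8, 0.3, -1.0]
opening: -0.0003
t19.75 p [459.9 147.9  20.2] psi 0.1352 F [-0.8  0.3 -1. ] open -0.3 j6 1.59 z [-0.014 -0.002 -1.   ]
[-116.97396533  190.21377808]
go t [ 5.1 35.2 -4.9] r [ 0.     0.014 -0.005]
```

```bash
python3 -m creep '[{"tx":0,"ty":0,"tz":0,"rx":0,"ry":0,"rz":-0.002,"jaw":0},{"tx":0,"ty":15,"tz":0,"rx":0,"ry":0,"rz":-0.002,"jaw":0},{"tx":0,"ty":20,"tz":0,"rx":0,"ry":0,"rz":-0.002,"jaw":0},{"tx":0,"ty":24,"tz":0,"rx":0,"ry":0,"rz":-0.002,"jaw":0},{"tx":0,"ty":28,"tz":0,"rx":0,"ry":0,"rz":-0.002,"jaw":0},{"tx":0,"ty":32,"tz":0,"rx":0,"ry":0,"rz":-0.002,"jaw":0},{"tx":0,"ty":35,"tz":0,"rx":0,"ry":0,"rz":-0.002,"jaw":0},{"tx":0,"ty":35,"tz":0,"rx":0,"ry":0,"rz":-0.002,"jaw":0}]'
python3 - <<'E'
from h import *
st();P=pose();print(wf(P[1]*1000))
E
```

```text
clock: 20.55
position: [0.473, 0.1166, 0.0301]
tool_rot: [-0.002, 0.998, 0.069, 0.003]
contact_force: [-1.4, 8.0, 5.3]
opening: -0.0001
t20.55 p [473.  116.6  30.1] psi 0.1371 F [-1.4  8.   5.3] open -0.1 j6 1.52 z [ 0.005  0.005 -1.   ]
[-108.40316081  157.46465856]
```

```bash
python3 - <<'E'
from h import *
go(*(fw((-90,-2))/1e3),.26,FY)
E
python3 -m creep '[{"tx":0,"ty":-20,"tz":0,"rx":0,"ry":0,"rz":0,"jaw":0},{"tx":0,"ty":-20,"tz":-50,"rx":0,"ry":0,"rz":0,"jaw":0},{"tx":10,"ty":20,"tz":-90,"rx":0,"ry":0,"rz":0,"jaw":0},{"tx":15,"ty":60,"tz":-130,"rx":0,"ry":0,"rz":0,"jaw":0},{"tx":18,"ty":100,"tz":-170,"rx":0,"ry":0,"rz":0,"jaw":0},{"tx":18,"ty":140,"tz":-200,"rx":0,"ry":0,"rz":0,"jaw":0},{"tx":18,"ty":155,"tz":-230,"rx":0,"ry":0,"rz":0,"jaw":0},{"tx":18,"ty":157,"tz":-230,"rx":0,"ry":0,"rz":0,"jaw":0}]'
python3 -m creep '[{"tx":0,"ty":0,"tz":0,"rx":0,"ry":0,"rz":0,"jaw":0},{"tx":0,"ty":0,"tz":0,"rx":0,"ry":0,"rz":0,"jaw":0}]'
python3 - <<'E'
from h import *
st();P=pose();w=camera('wrist');np.savez('w7',R=P[0].as_quat(),p=P[1]);cv2.imwrite('pics/w7.png',w['img']);barscan(w,P,-112)
go(*(fw((-175,0))/1e3),.1,FY)
E
```

```text
go t [  20.3  158.5 -230.4] r [-0.004 -0.006 -0.003]
clock: 21.35
position: [0.5134, -0.0416, 0.2659]
tool_rot: [0.002, 0.998, 0.067, 0.007]
contact_force: [0.7, 0.0, 0.6]
opening: -0.0002
clock: 21.55
position: [0.5096, -0.0375, 0.2565]
tool_rot: [-0.0, 0.998, 0.069, -0.0]
contact_force: [0.6, 0.1, -0.0]
opening: 0.0
t21.55 p [509.6 -37.5 256.5] psi 0.1387 F [ 0.6  0.1 -0. ] open 0.0 j6 1.21 z [-0.  0. -1.]
y -110 near (-139.0, 91, 225) far (-89.5, 225, 90)
y -60 near (-138.5, 92, 217) far (-89.5, 217, 82)
y -20 near (-138.0, 85, 213) far (-89.0, 213, 83)
y 20 near (-137.5, 83, 218) far (-89.5, 218, 63)
y 60 near (-137.0, 84, 198) far (-100.5, 198, 58)
y 100 near (-136.5, 61, 142) far (-87.0, 142, 58)
y 130 near (-136.0, 60, 218) far (-103.5, 218, 56)
x -122 L (144.0, 218, 205) R (-135.5, 202, 224)
x -112 L (143.5, 218, 199) R (-135.5, 203, 224)
x -102 L (143.5, 140, 134) R (-135.5, 213, 224)
go t [-80.7   0.3 155.8] r [-0.001  0.002 -0.001]
```

```bash
python3 -m creep '[{"tx":-81,"ty":-4,"tz":40,"rx":0,"ry":0,"rz":0,"jaw":100},{"tx":-81,"ty":-4,"tz":90,"rx":0,"ry":0,"rz":0,"jaw":100},{"tx":-81,"ty":-4,"tz":140,"rx":0,"ry":0,"rz":0,"jaw":100},{"tx":-81,"ty":-4,"tz":180,"rx":0,"ry":0,"rz":-0.002,"jaw":100},{"tx":-81,"ty":-4,"tz":210,"rx":0,"ry":0,"rz":-0.002,"jaw":100},{"tx":-81,"ty":-4,"tz":230,"rx":0,"ry":0,"rz":-0.002,"jaw":100},{"tx":-81,"ty":-4,"tz":243,"rx":0,"ry":0,"rz":-0.002,"jaw":100},{"tx":-81,"ty":-4,"tz":243,"rx":0,"ry":0,"rz":-0.002,"jaw":100}]'
python3 - <<'E'
from h import *
st();P=pose();print(wf(P[1]*1000))
E
```

```text
clock: 22.4
position: [0.4271, -0.044, 0.0115]
tool_rot: [-0.001, 0.997, 0.071, -0.002]
contact_force: [-0.2, 0.7, 0.4]
opening: 0.0854
t22.40 p [427.1 -44.   11.5] psi 0.1419 F [-0.2  0.7  0.4] open 85.4 j6 1.15 z [-0.005  0.002 -1.   ]
[-176.33981145    4.84730506]
```

```bash
python3 -m creep '[{"tx":15,"ty":1,"tz":0,"rx":0,"ry":0,"rz":0,"jaw":100},{"tx":25,"ty":1,"tz":0,"rx":0,"ry":0,"rz":0,"jaw":100},{"tx":35,"ty":1,"tz":0,"rx":0,"ry":0,"rz":0,"jaw":100},{"tx":44,"ty":1,"tz":0,"rx":0,"ry":0,"rz":0,"jaw":100},{"tx":53,"ty":1,"tz":0,"rx":0,"ry":0,"rz":0,"jaw":100},{"tx":62,"ty":1,"tz":0,"rx":0,"ry":0,"rz":0,"jaw":100},{"tx":71,"ty":1,"tz":0,"rx":0,"ry":0,"rz":0,"jaw":100},{"tx":78,"ty":1,"tz":0,"rx":0,"ry":0,"rz":0,"jaw":100}]'
python3 -m creep '[{"tx":4,"ty":0,"tz":0,"rx":0,"ry":0,"rz":0,"jaw":100},{"tx":7,"ty":0,"tz":0,"rx":0,"ry":0,"rz":0,"jaw":100},{"tx":10,"ty":0,"tz":0,"rx":0,"ry":0,"rz":0,"jaw":100},{"tx":12,"ty":0,"tz":0,"rx":0,"ry":0,"rz":0,"jaw":100},{"tx":14,"ty":0,"tz":0,"rx":0,"ry":0,"rz":0,"jaw":100},{"tx":14,"ty":0,"tz":0,"rx":0,"ry":0,"rz":0,"jaw":100}]'
python3 - <<'E'
from h import *
st();P=pose();print(wf(P[1]*1000))
E
```

```text
clock: 23.2
position: [0.5055, -0.0353, 0.0148]
tool_rot: [0.0, 0.997, 0.071, -0.003]
contact_force: [-12.8, -1.7, 10.5]
opening: 0.085
clock: 23.8
position: [0.5194, -0.0333, 0.0149]
tool_rot: [0.0, 0.997, 0.071, -0.002]
contact_force: [-9.9, -1.3, 7.4]
opening: 0.0854
t23.80 p [519.4 -33.3  14.9] psi 0.1419 F [-9.9 -1.3  7.4] open 85.4 j6 1.22 z [-0.005 -0.001 -1.   ]
[-83.51614048   2.50069413]
```

```bash
for i in 1 2; do python3 -m creep '[{"tx":1,"ty":0,"tz":0,"rx":0,"ry":0,"rz":0,"jaw":100},{"tx":2,"ty":0,"tz":0,"rx":0,"ry":0,"rz":0,"jaw":100},{"tx":2.5,"ty":0,"tz":0,"rx":0,"ry":0,"rz":0,"jaw":100},{"tx":2.5,"ty":0,"tz":0,"rx":0,"ry":0,"rz":0,"jaw":100}]'; done
python3 - <<'E'
from h import *
st();P=pose();print(wf(P[1]*1000))
E
```

```text
clock: 24.2
position: [0.5214, -0.033, 0.0148]
tool_rot: [0.0, 0.997, 0.071, -0.003]
contact_force: [-10.4, -1.8, 7.4]
opening: 0.0851
clock: 24.6
position: [0.5239, -0.0327, 0.0148]
tool_rot: [0.0, 0.997, 0.071, -0.003]
contact_force: [-11.1, -1.9, 8.1]
opening: 0.0853
t24.60 p [523.9 -32.7  14.8] psi 0.1419 F [-11.1  -1.9   8.1] open 85.3 j6 1.23 z [-0.006 -0.001 -1.   ]
[-78.96729846   2.51144165]
```

```bash
for i in 1 2; do python3 -m creep '[{"tx":1,"ty":0,"tz":0,"rx":0,"ry":0,"rz":0,"jaw":100},{"tx":1.5,"ty":0,"tz":0,"rx":0,"ry":0,"rz":0,"jaw":100},{"tx":1.5,"ty":0,"tz":0,"rx":0,"ry":0,"rz":0,"jaw":100}]'; done
python3 - <<'E'
from h import *
st();P=pose();print(wf(P[1]*1000));w=camera('wrist');cv2.imwrite('pics/w8.png',w['img'])
E
```

```text
clock: 24.9
position: [0.5243, -0.0326, 0.0148]
tool_rot: [0.0, 0.997, 0.071, -0.004]
contact_force: [-14.4, -2.1, 11.3]
opening: 0.0857
clock: 25.2
position: [0.5243, -0.0326, 0.0148]
tool_rot: [0.0, 0.997, 0.071, -0.007]
contact_force: [-21.2, -3.6, 18.4]
opening: 0.0855
t25.20 p [524.3 -32.6  14.8] psi 0.1425 F [-21.2  -3.6  18.4] open 85.5 j6 1.23 z [-0.013 -0.001 -1.   ]
[-78.53343294   2.51996683]
```

View pics/w8.png

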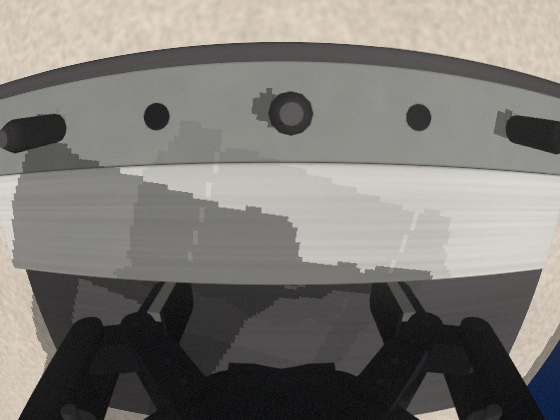

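```bash
python3 -m creep '[{"tx":-10,"ty":0,"tz":0,"rx":0,"ry":0,"rz":0,"jaw":100},{"tx":-25,"ty":0,"tz":0,"rx":0,"ry":0,"rz":0,"jaw":100},{"tx":-25,"ty":0,"tz":-50,"rx":0,"ry":0,"rz":0,"jaw":80},{"tx":-25,"ty":0,"tz":-100,"rx":0,"ry":0,"rz":0,"jaw":55},{"tx":-25,"ty":0,"tz":-150,"rx":0,"ry":0,"rz":0,"jaw":55},{"tx":-25,"ty":-30,"tz":-190,"rx":0,"ry":0,"rz":0,"jaw":55},{"tx":-25,"ty":-70,"tz":-210,"rx":0,"ry":0,"rz":0,"jaw":55},{"tx":-25,"ty":-120,"tz":-210,"rx":0,"ry":0,"rz":0,"jaw":55}]'
python3 - <<'E'
from h import *
st();go(.4,.33,.22,FY)
E
```

```text
clock: 26.05
position: [0.4897, 0.0839, 0.2306]
tool_rot: [0.0, 0.998, 0.069, 0.006]
contact_force: [1.4, 1.2, 0.1]
opening: 0.0471
t26.05 p [489.7  83.9 230.6] psi 0.1383 F [1.4 1.2 0.1] open 47.1 j6 1.45 z [ 0.012  0.    -1.   ]
go t [ -55.1 -256.2    9.6] r [ 0.001 -0.012 -0.002]
```

```bash
python3 -m creep '[{"tx":-53,"ty":-252,"tz":0,"rx":0,"ry":0,"rz":0,"jaw":55},{"tx":-53,"ty":-252,"tz":0,"rx":0,"ry":0,"rz":0,"jaw":55},{"tx":-53,"ty":-252,"tz":0,"rx":0,"ry":0,"rz":0,"jaw":55},{"tx":-53,"ty":-252,"tz":0,"rx":0,"ry":0,"rz":0,"jaw":55},{"tx":-53,"ty":-252,"tz":0,"rx":0,"ry":0,"rz":0,"jaw":55},{"tx":-53,"ty":-252,"tz":0,"rx":0,"ry":0,"rz":0,"jaw":55},{"tx":-53,"ty":-252,"tz":0,"rx":0,"ry":0,"rz":0,"jaw":55},{"tx":-53,"ty":-252,"tz":0,"rx":0,"ry":0,"rz":0,"jaw":55}]'
python3 - <<'E'
from h import *
st();P=pose();w=camera('wrist');np.savez('w9',R=P[0].as_quat(),p=P[1]);cv2.imwrite('pics/w9.png',w['img']);cv2.imwrite('pics/w9b.png',cv2.resize(w['img'],(800,600),interpolation=cv2.INTER_CUBIC))
E
```

```text
clock: 26.85
position: [0.3994, 0.3248, 0.2244]
tool_rot: [0.0, 0.998, 0.07, 0.001]
contact_force: [-0.1, -0.2, 0.3]
opening: 0.0468
t26.85 p [399.4 324.8 224.4] psi 0.1406 F [-0.1 -0.2  0.3] open 46.8 j6 1.97 z [ 0.001 -0.    -1.   ]
```

View pics/w9b.png

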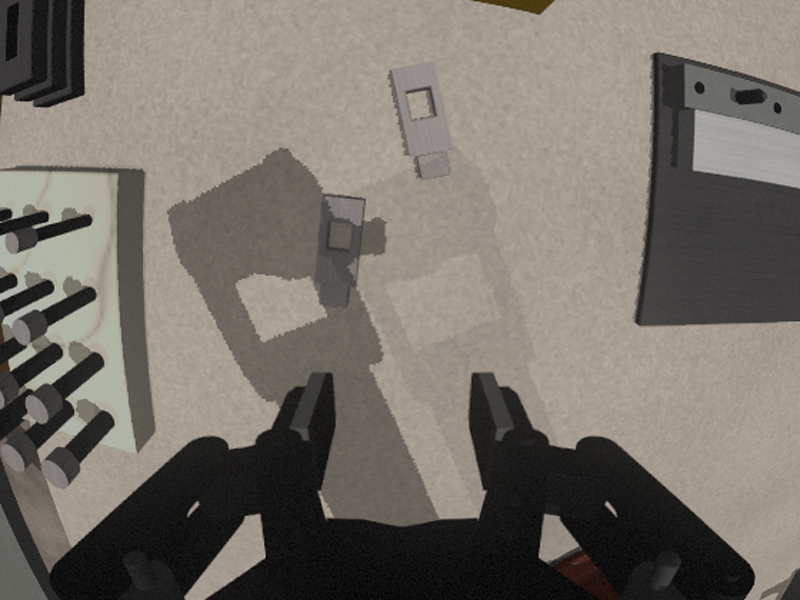

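```bash
python3 - <<'E'
from h import *
w=camera('wrist');d=np.load('w9.npz');P=(Rn.from_quat(d['R']),d['p'])
f=lambda u,v,z=14:(onz(w,(u*.7-.15,v*.7-.15),z/1000,P)*1000)[:2]
for n,tl,tr,sl,sr,slot in [("B",(390,71),(436,63),(409,155),(451,146),[(406,91),(430,87),(438,115),(412,120)]),("A",(324,195),(365,199),(317,282),(357,285),[(330,221),(351,222),(350,250),(328,249)])]:
    TL,TR,SL,SR=[f(*q) for q in(tl,tr,sl,sr)];S=np.mean([f(*q) for q in slot],0)
    ys=[np.arctan2(*(a-b)[::-1]) for a,b in((TL,SL),(TR,SR))]
    T=(TL+TR)/2;H=(SL+SR)/2;y=np.arctan2(*(T-H)[::-1]);X=np.array([np.cos(y),np.sin(y)])
    print(n,"slot",np.round(S,1),"yaws",np.round(ys,3),y,"len(68)",np.linalg.norm(T-H),"w(32)",np.linalg.norm(TL-TR),np.linalg.norm(SL-SR),"slot-tail(30)",np.linalg.norm(T-S),(T-S)@X,"mid from tail",T-43*X,"mid from slot",S-13*X)
E
cat > /dev/null <<'E'
E
python3 - <<'E'
import cv2
im=cv2.imread('pics/w9.png');a=im[30:130,255:335];b=im[120:220,205:285]
import numpy as np
cv2.imwrite('pics/crop9.png',cv2.convertScaleAbs(cv2.resize(np.hstack([a,b]),None,fx=5,fy=5,interpolation=cv2.INTER_CUBIC),alpha=1.4))
E
```

```text
B slot [519. 327.] yaws [0.356 0.317] 0.3369396832703527 len(68) 64.01724688444082 w(32) 33.984907611682445 31.513409780610253 slot-tail(30) 28.27847771043422 28.270675378508216 mid from tail [504.85559956 322.7128436 ] mid from slot [506.70728382 322.65766835]
A slot [412.6 373.6] yaws [0.022 0.03 ] 0.02601805294251799 len(68) 67.26580923686709 w(32) 30.886481738404985 31.42912319180831 slot-tail(30) 29.555656228497604 29.54238575498646 mid from tail [399.15797469 372.38415173] mid from slot [399.59239548 373.28134088]
```

View pics/crop9.png

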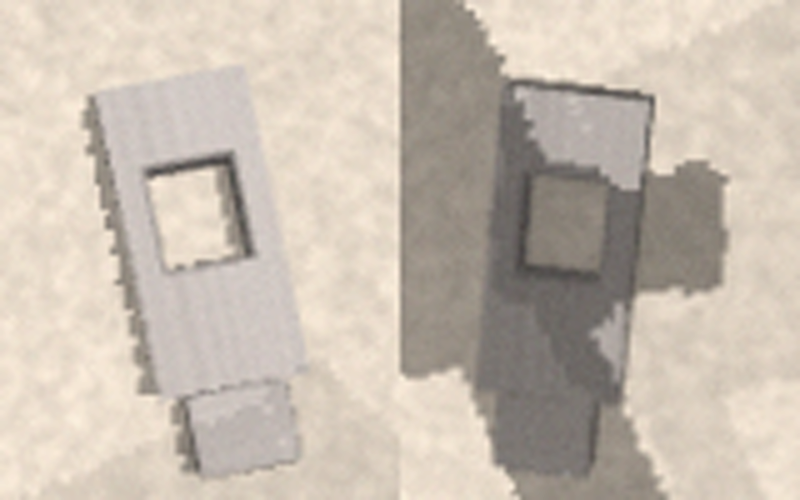

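```bash
python3 - <<'E'
from h import *
w=camera('wrist');d=np.load('w9.npz');P=(Rn.from_quat(d['R']),d['p'])
f=lambda x,y,o,z=14:(onz(w,(o[0]+(x+.5)/5-.5,o[1]+(y+.5)/5-.5),z/1000,P)*1000)[:2]
for n,o,tl,tr,sl,sr,ne,slot in [("B",(255,30),(95,95),(243,67),(158,393),(305,370),((200,475),(300,458)),[(147,172),(235,152),(253,255),(163,270)]),("A",(125,120),(508,82),(653,97),(478,395),(622,402),((502,470),(588,475)),[(526,172),(606,172),(602,275),(520,275)])]:
    TL,TR,SL,SR=[f(*q,o) for q in(tl,tr,sl,sr)];S=np.mean([f(*q,o) for q in slot],0)
    N=np.mean([f(*q,o) for q in ne],0)
    ys=[np.arctan2(*(a-b)[::-1]) for a,b in((TL,SL),(TR,SR),((TL+TR)/2,N))]
    T=(TL+TR)/2;H=(SL+SR)/2;y=np.mean(ys);X=np.array([np.cos(y),np.sin(y)])
    print(n,"slot",np.round(S,1),"yaws",np.round(ys,3),round(y,3),"len68",np.linalg.norm(T-H),"w32",np.linalg.norm(TL-TR),np.linalg.norm(SL-SR),"86?",np.linalg.norm(T-N),"30",(T-S)@X,"mids",T-43*X,S-13*X,N+43*X)
st();go(.401,.3731,.1,.03);go(.507,.3225,.1,.335)
E
```

```text
B slot [519.  327.4] yaws [0.342 0.34  0.345] 0.342 len68 65.8730859115925 w32 31.33381413449785 31.171859105697088 86? 84.3590454432733 30 29.230019031509805 mids [505.86555065 323.19910147] [506.74973844 323.01189788] [507.48545153 323.54277158]
A slot [413.  374.1] yaws [0.006 0.021 0.018] 0.015 len68 68.80274902606689 w32 31.23137131841492 32.36350135457875 86? 86.1874037595937 30 29.39884935356593 mids [399.37727094 373.20685774] [399.96827077 373.88470228] [399.19408546 372.95040508]
t27.00 p [399.8 324.1 224. ] psi 0.1385 F [-0.3  0.1  0.3] open 46.8 j6 1.97 z [ 0. -0. -1.]
go t [  7.9 -48.4 124. ] r [ 0.    -0.     0.109]
go t [105.9  16.3 124.1] r [ 0.    -0.    -0.196]
```

```bash
python3 -m creep '[{"tx":106,"ty":16,"tz":40,"rx":0,"ry":0,"rz":-0.204,"jaw":55},{"tx":106,"ty":16,"tz":80,"rx":0,"ry":0,"rz":-0.204,"jaw":55},{"tx":106,"ty":16,"tz":120,"rx":0,"ry":0,"rz":-0.204,"jaw":55},{"tx":106,"ty":16,"tz":150,"rx":0,"ry":0,"rz":-0.204,"jaw":50},{"tx":106,"ty":16,"tz":170,"rx":0,"ry":0,"rz":-0.204,"jaw":50},{"tx":106,"ty":16,"tz":170,"rx":0,"ry":0,"rz":-0.204,"jaw":50},{"tx":106,"ty":16,"tz":170,"rx":0,"ry":0,"rz":-0.204,"jaw":50}]'
python3 - <<'E'
from h import *
st();go(.5067,.3232,.011,.342)
P=pose();w=camera('wrist');cv2.imwrite('pics/w10.png',w['img']);np.savez('w10',R=P[0].as_quat(),p=P[1])
E
```

```text
clock: 27.7
position: [0.5069, 0.3235, 0.0544]
tool_rot: [-0.0, 0.985, 0.171, 0.0]
contact_force: [-0.6, -0.3, 0.8]
opening: 0.0431
t27.70 p [506.9 323.5  54.4] psi 0.3433 F [-0.6 -0.3  0.8] open 43.1 j6 1.67 z [ 0.  0. -1.]
go t [-0.3  0.3 43.4] r [-0.    -0.     0.001]
```

View pics/w10.png

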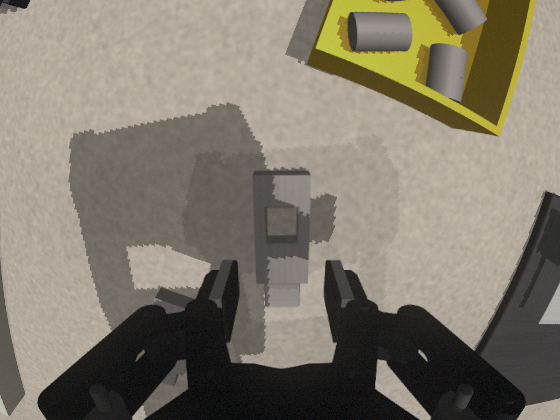

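```bash
python3 - <<'E'
from h import *
w=camera('wrist');d=np.load('w10.npz');P=(Rn.from_quat(d['R']),d['p'])
for n,q in dict(tailL=(254,172),tailR=(310,172),sl1=(266,207),sl2=(298,207),sl3=(297,243),sl4=(266,243),shR=(305,283)).items():
    X=onz(w,q,.014,P);print(n,np.round(P[0].inv().apply(X-P[1])*1000,1))
E
python3 -m creep '[{"tx":0,"ty":0,"tz":25,"rx":0,"ry":0,"rz":0,"jaw":50},{"tx":0,"ty":0,"tz":38,"rx":0,"ry":0,"rz":0,"jaw":50},{"tx":0,"ty":0,"tz":43,"rx":0,"ry":0,"rz":0,"jaw":50},{"tx":0,"ty":0,"tz":43,"rx":0,"ry":0,"rz":0,"jaw":50},{"tx":0,"ty":0,"tz":43,"rx":0,"ry":0,"rz":0,"jaw":10},{"tx":0,"ty":0,"tz":43,"rx":0,"ry":0,"rz":0,"jaw":10},{"tx":0,"ty":0,"tz":43,"rx":0,"ry":0,"rz":0,"jaw":10},{"tx":0,"ty":0,"tz":43,"rx":0,"ry":0,"rz":0,"jaw":10}]' 70
python3 - <<'E'
from h import *
st()
E
```

```text
tailL [ 44.3 -14.6  40.4]
tailR [44.3 16.  40.4]
sl1 [24.2 -8.3 40.4]
sl2 [24.3  9.7 40.4]
sl3 [ 2.2  9.5 40.4]
sl4 [ 2.2 -8.6 40.4]
shR [-25.   15.   40.4]
clock: 28.6
position: [0.507, 0.3247, 0.0121]
tool_rot: [-0.0, 0.985, 0.172, 0.001]
contact_force: [-1.4, -0.8, 4.5]
opening: 0.0296
t28.60 p [507.  324.7  12.1] psi 0.3448 F [-1.4 -0.8  4.5] open 29.6 j6 1.67 z [ 0.002  0.001 -1.   ]
```

```bash
python3 -m creep '[{"tx":0,"ty":0,"tz":-20,"rx":0,"ry":0,"rz":0,"jaw":10},{"tx":0,"ty":0,"tz":-60,"rx":0,"ry":0,"rz":0,"jaw":10},{"tx":0,"ty":0,"tz":-110,"rx":0,"ry":0,"rz":0,"jaw":10},{"tx":0,"ty":0,"tz":-140,"rx":0,"ry":0,"rz":0,"jaw":10},{"tx":0,"ty":0,"tz":-140,"rx":0,"ry":0,"rz":0,"jaw":10},{"tx":0,"ty":0,"tz":-140,"rx":0,"ry":0,"rz":0,"jaw":10}]'
python3 - <<'E'
from h import *
st();go(*(fw((-13.2,-95))/1e3),.15,FY)
P=pose();w=camera('wrist');cv2.imwrite('pics/w11.png',w['img'])
E
```

```text
clock: 29.2
position: [0.5059, 0.3241, 0.1504]
tool_rot: [0.0, 0.985, 0.172, -0.0]
contact_force: [0.1, -0.3, -2.2]
opening: 0.0296
t29.20 p [505.9 324.1 150.4] psi 0.3448 F [ 0.1 -0.3 -2.2] open 29.6 j6 1.67 z [-0. -0. -1.]
go t [-5.910e+01  4.507e+02  4.000e-01] r [0.    0.    0.204]
```

View pics/w11.png

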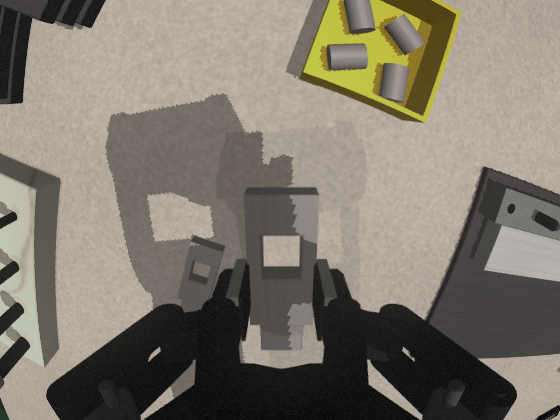

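```bash
python3 - <<'E'
from h import *
w=camera('wrist');H=np.array(w['hand_eye'])
def tool(uv,z):
    P=(Rn.identity(),np.zeros(3));o,d=ray(w,uv,P);return o+d*(z-o[2])/d[2]
for q in [(263,236),(299,236),(300,268),(263,268),(246,193),(318,193)]:print(np.round(tool(q,-.002)*1000,1))
E
python3 -m creep '[{"tx":-59,"ty":451,"tz":0,"rx":0,"ry":0,"rz":0.204,"jaw":10},{"tx":-59,"ty":451,"tz":0,"rx":0,"ry":0,"rz":0.204,"jaw":10},{"tx":-59,"ty":451,"tz":0,"rx":0,"ry":0,"rz":0.204,"jaw":10},{"tx":-59,"ty":451,"tz":0,"rx":0,"ry":0,"rz":0.204,"jaw":10},{"tx":-59,"ty":451,"tz":0,"rx":0,"ry":0,"rz":0.204,"jaw":10},{"tx":-59,"ty":451,"tz":0,"rx":0,"ry":0,"rz":0.204,"jaw":10},{"tx":-59,"ty":451,"tz":0,"rx":0,"ry":0,"rz":0.204,"jaw":10},{"tx":-59,"ty":451,"tz":0,"rx":0,"ry":0,"rz":0.204,"jaw":10}]'
python3 - <<'E'
from h import *
st();go(*(fw((-13.2,-95))/1e3),.15,FY)
E
```

```text
[24.  -7.7 -2. ]
[24.   8.1 -2. ]
[ 8.1  8.9 -2. ]
[ 8.1 -8.1 -2. ]
[ 43.5 -14.6  -2. ]
[43.5 15.8 -2. ]
clock: 30.1
position: [0.5898, -0.0682, 0.1476]
tool_rot: [-0.001, 0.998, 0.07, -0.002]
contact_force: [1.6, 0.8, -1.1]
opening: 0.0299
t30.10 p [589.8 -68.2 147.6] psi 0.1405 F [ 1.6  0.8 -1.1] open 29.9 j6 1.19 z [-0.005  0.001 -1.   ]
go t [ 5.4 53.1 -2.5] r [-0.002  0.005  0.   ]
```

```bash
python3 -m creep '[{"tx":4,"ty":51,"tz":0,"rx":0,"ry":0,"rz":0,"jaw":10},{"tx":4,"ty":51,"tz":0,"rx":0,"ry":0,"rz":0,"jaw":10},{"tx":4,"ty":51,"tz":30,"rx":0,"ry":0,"rz":0,"jaw":10},{"tx":4,"ty":51,"tz":45,"rx":0,"ry":0,"rz":0,"jaw":10},{"tx":4,"ty":51,"tz":45,"rx":0,"ry":0,"rz":0,"jaw":10},{"tx":4,"ty":51,"tz":45,"rx":0,"ry":0,"rz":0,"jaw":10}]'
python3 - <<'E'
from h import *
st();go(*(fw((-13.2,-95))/1e3),.15,FY)
P=pose();w=camera('wrist');cv2.imwrite('pics/w12.png',w['img']);np.savez('w12',R=P[0].as_quat(),p=P[1])
c=w['img'][120:320,180:380];cv2.imwrite('pics/c12.png',cv2.resize(c,None,fx=3,fy=3,interpolation=cv2.INTER_CUBIC))
E
```

```text
clock: 30.7
position: [0.6016, -0.1155, 0.1045]
tool_rot: [-0.001, 0.997, 0.071, -0.001]
contact_force: [-0.6, 0.4, -1.4]
opening: 0.0296
t30.70 p [ 601.6 -115.5  104.5] psi 0.1417 F [-0.6  0.4 -1.4] open 29.6 j6 1.12 z [-0.003  0.001 -1.   ]
go t [  0.2   4.5 -45.6] r [-0.001  0.003  0.001]
```

View pics/c12.png

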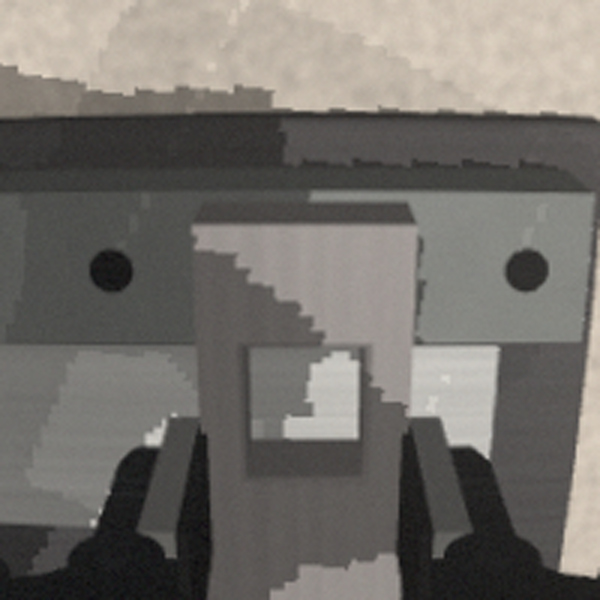

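```bash
python3 - <<'E'
from h import *
w=camera('wrist');d=np.load('w12.npz');P=(Rn.from_quat(d['R']),d['p'])
px=lambda a,b:(180+(a+.5)/3-.5,120+(b+.5)/3-.5)
for n,q in dict(hL=(111,270),hR=(526,270),farL=(100,190),farR=(550,191),nearL=(100,345),nearR=(480,346)).items():
    X=onz(w,px(*q),.035,P);print(n,"tool",np.round(P[0].inv().apply(X-P[1])*1000,1),"fix",np.round(wf(X*1000),1))
st();go(*(fw((-13.2,-95))/1e3),.085,FY)
E
```

```text
hL tool [ 13.5 -42.5  69.5] fix [ -0.3 -47.8]
hR tool [13.6 49.8 69.4] fix [-1.000e-01 -1.401e+02]
farL tool [ 31.7 -43.9  69.4] fix [ 17.9 -46.3]
farR tool [31.7 54.1 69.3] fix [  18.  -144.3]
nearL tool [ -4.5 -46.3  69.5] fix [-18.3 -44. ]
nearR tool [-4.6 40.4 69.4] fix [ -18.3 -130.7]
t30.80 p [ 603.1 -116.   106.8] psi 0.1417 F [ 0.7 -0.1 -1.3] open 29.6 j6 1.12 z [ 0.001 -0.    -1.   ]
go t [-1.1  3.9 21.8] r [ 0.001 -0.001  0.001]
```

```bash
python3 -m creep '[{"tx":-0.4,"ty":3.8,"tz":0,"rx":0,"ry":0,"rz":0.001,"jaw":10},{"tx":-0.4,"ty":3.8,"tz":10,"rx":0,"ry":0,"rz":0.001,"jaw":10},{"tx":-0.4,"ty":3.8,"tz":18,"rx":0,"ry":0,"rz":0.001,"jaw":10},{"tx":-0.4,"ty":3.8,"tz":24,"rx":0,"ry":0,"rz":0.001,"jaw":10},{"tx":-0.4,"ty":3.8,"tz":30,"rx":0,"ry":0,"rz":0.001,"jaw":10},{"tx":-0.4,"ty":3.8,"tz":36,"rx":0,"ry":0,"rz":0.001,"jaw":10},{"tx":-0.4,"ty":3.8,"tz":38,"rx":0,"ry":0,"rz":0.001,"jaw":10},{"tx":-0.4,"ty":3.8,"tz":38,"rx":0,"ry":0,"rz":0.001,"jaw":10}]'
python3 - <<'E'
from h import *
st();go(*(fw((-13.2,-95))/1e3),.048,FY)
E
```

```text
clock: 31.6
position: [0.6024, -0.1202, 0.0673]
tool_rot: [-0.0, 0.998, 0.07, -0.0]
contact_force: [0.5, -0.7, -1.9]
opening: 0.03
t31.60 p [ 602.4 -120.2   67.3] psi 0.1397 F [ 0.5 -0.7 -1.9] open 30.0 j6 1.11 z [-0.001  0.    -1.   ]
go t [ 0.3 -0.2 19.3] r [-0.     0.001 -0.001]
```

No contact, and the strap bottom is already about 12 mm below the stud top, so the stud is in the slot. I'll lower it the rest of the way and release.

```bash
python3 -m creep '[{"tx":0,"ty":0,"tz":8,"rx":0,"ry":0,"rz":0,"jaw":10},{"tx":0,"ty":0,"tz":14,"rx":0,"ry":0,"rz":0,"jaw":10},{"tx":0,"ty":0,"tz":18,"rx":0,"ry":0,"rz":0,"jaw":10},{"tx":0,"ty":0,"tz":19,"rx":0,"ry":0,"rz":0,"jaw":10},{"tx":0,"ty":0,"tz":19,"rx":0,"ry":0,"rz":0,"jaw":10}]'
python3 -m creep '[{"tx":0,"ty":0,"tz":0,"rx":0,"ry":0,"rz":0,"jaw":50},{"tx":0,"ty":0,"tz":0,"rx":0,"ry":0,"rz":0,"jaw":50},{"tx":0,"ty":0,"tz":0,"rx":0,"ry":0,"rz":0,"jaw":50},{"tx":0,"ty":0,"tz":-20,"rx":0,"ry":0,"rz":0,"jaw":50},{"tx":0,"ty":0,"tz":-60,"rx":0,"ry":0,"rz":0,"jaw":55},{"tx":0,"ty":0,"tz":-105,"rx":0,"ry":0,"rz":0,"jaw":55},{"tx":0,"ty":0,"tz":-105,"rx":0,"ry":0,"rz":0,"jaw":55},{"tx":0,"ty":0,"tz":-105,"rx":0,"ry":0,"rz":0,"jaw":55}]'
python3 - <<'E'
from h import *
st();P=pose();w=camera('wrist');cv2.imwrite('pics/w13.png',w['img']);np.savez('w13',R=P[0].as_quat(),p=P[1])
go(.3996,.3733,.15,.018)
E
```

```text
clock: 32.1
position: [0.6025, -0.1202, 0.0485]
tool_rot: [-0.0, 0.998, 0.07, -0.0]
contact_force: [0.5, 0.0, -2.2]
opening: 0.0302
clock: 32.9
position: [0.604, -0.1207, 0.1565]
tool_rot: [0.001, 0.998, 0.07, 0.002]
contact_force: [-0.7, 0.8, 0.2]
opening: 0.0471
t32.90 p [ 604.  -120.7  156.5] psi 0.1399 F [-0.7  0.8  0.2] open 47.1 j6 1.11 z [ 0.005 -0.001 -1.   ]
go t [-132.4 -517.1    3.9] r [ 0.    -0.001  0.122]
```

View pics/w13.png

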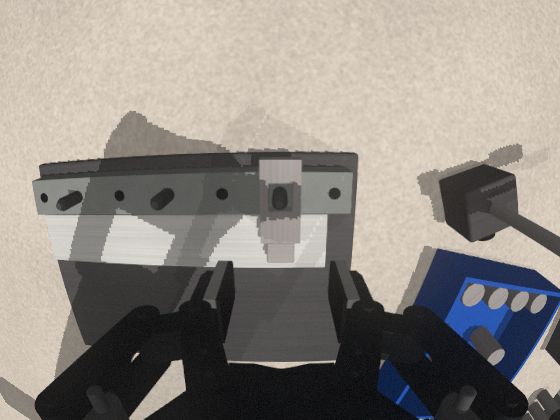

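```bash
python3 -m creep '[{"tx":-131,"ty":-515,"tz":-40,"rx":0,"ry":0,"rz":0.122,"jaw":55},{"tx":-131,"ty":-515,"tz":-40,"rx":0,"ry":0,"rz":0.122,"jaw":55},{"tx":-131,"ty":-515,"tz":-40,"rx":0,"ry":0,"rz":0.122,"jaw":55},{"tx":-131,"ty":-515,"tz":-40,"rx":0,"ry":0,"rz":0.122,"jaw":55},{"tx":-131,"ty":-515,"tz":-40,"rx":0,"ry":0,"rz":0.122,"jaw":55},{"tx":-131,"ty":-515,"tz":-40,"rx":0,"ry":0,"rz":0.122,"jaw":55},{"tx":-131,"ty":-515,"tz":-40,"rx":0,"ry":0,"rz":0.122,"jaw":55},{"tx":-131,"ty":-515,"tz":-40,"rx":0,"ry":0,"rz":0.122,"jaw":55}]'
python3 - <<'E'
from h import *
st();go(.3996,.3733,.054,.018)
E
```

```text
clock: 33.75
position: [0.4493, 0.25, 0.1819]
tool_rot: [0.001, 1.0, 0.009, -0.002]
contact_force: [0.9, 1.0, 0.2]
opening: 0.0468
t33.75 p [449.3 250.  181.9] psi 0.0176 F [0.9 1.  0.2] open 46.8 j6 1.92 z [-0.003 -0.001 -1.   ]
go t [ -47.1 -124.3  127.9] r [ 0.001  0.003 -0.   ]
```

```bash
python3 -m creep '[{"tx":-46,"ty":-121,"tz":0,"rx":0,"ry":0,"rz":0,"jaw":50},{"tx":-46,"ty":-121,"tz":30,"rx":0,"ry":0,"rz":0,"jaw":50},{"tx":-46,"ty":-121,"tz":60,"rx":0,"ry":0,"rz":0,"jaw":50},{"tx":-46,"ty":-121,"tz":100,"rx":0,"ry":0,"rz":0,"jaw":50},{"tx":-46,"ty":-121,"tz":128,"rx":0,"ry":0,"rz":0,"jaw":50},{"tx":-46,"ty":-121,"tz":128,"rx":0,"ry":0,"rz":0,"jaw":50},{"tx":-46,"ty":-121,"tz":128,"rx":0,"ry":0,"rz":0,"jaw":50}]'
python3 - <<'E'
from h import *
st();go(.3996,.3733,.011,.018)
P=pose();w=camera('wrist');cv2.imwrite('pics/w14.png',w['img']);np.savez('w14',R=P[0].as_quat(),p=P[1])
c=w['img'][120:320,180:380];cv2.imwrite('pics/c14.png',cv2.convertScaleAbs(cv2.resize(c,None,fx=3,fy=3,interpolation=cv2.INTER_CUBIC),alpha=1.4))
E
```

```text
clock: 34.45
position: [0.4025, 0.3683, 0.0547]
tool_rot: [0.001, 1.0, 0.009, -0.001]
contact_force: [0.0, 0.3, -0.5]
opening: 0.0428
t34.45 p [402.5 368.3  54.7] psi 0.0177 F [ 0.   0.3 -0.5] open 42.8 j6 2.16 z [-0.003 -0.002 -1.   ]
go t [-2.7 -5.1 43.7] r [ 0.002  0.003 -0.   ]
```

View pics/c14.png

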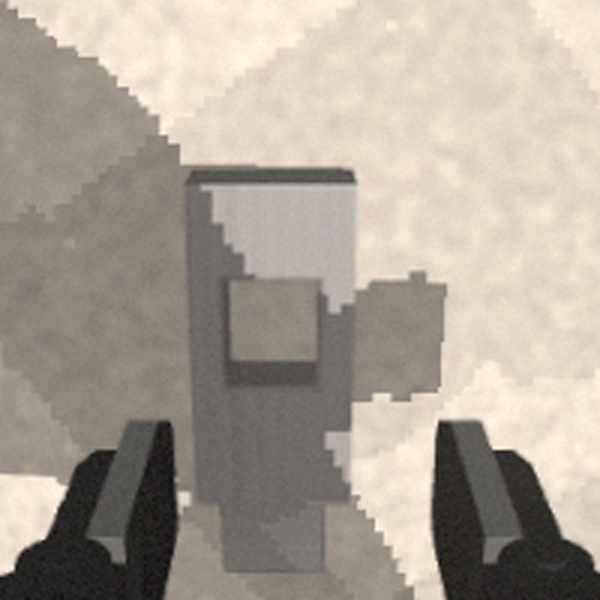

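```bash
python3 - <<'E'
from h import *
w=camera('wrist');d=np.load('w14.npz');P=(Rn.from_quat(d['R']),d['p'])
px=lambda a,b:(180+(a+.5)/3-.5,120+(b+.5)/3-.5)
for n,q in dict(tL=(186,184),tR=(356,184),s1=(225,277),s2=(320,277),s3=(318,385),s4=(227,385),shL=(197,502),shR=(351,500),nL=(223,573),nR=(325,573)).items():
    X=onz(w,px(*q),.014,P);print(n,np.round(P[0].inv().apply(X-P[1])*1000,1))
st()
E
```

```text
tL [ 39.4 -21.2  40.5]
tR [39.3 10.  40.6]
s1 [ 21.3 -14.4  40.6]
s2 [21.3  3.5 40.6]
s3 [-1.   3.3 40.7]
s4 [ -1.1 -14.6  40.7]
shL [-28.1 -21.8  40.7]
shR [-27.5  10.3  40.8]
nL [-46.4 -17.1  40.8]
nR [-46.2   5.1  40.8]
t34.55 p [404.5 369.4  57.6] psi 0.0173 F [-0.3 -0.  -0.4] open 42.7 j6 2.16 z [ 0.002  0.002 -1.   ]
```

```bash
python3 -m creep '[{"tx":-4.8,"ty":-4.6,"tz":10,"rx":0,"ry":0,"rz":0,"jaw":50},{"tx":-4.8,"ty":-4.6,"tz":15,"rx":0,"ry":0,"rz":0,"jaw":50},{"tx":-4.8,"ty":-4.6,"tz":20,"rx":0,"ry":0,"rz":0,"jaw":50},{"tx":-4.8,"ty":-4.6,"tz":20,"rx":0,"ry":0,"rz":0,"jaw":50},{"tx":-4.8,"ty":-4.6,"tz":20,"rx":0,"ry":0,"rz":0,"jaw":50}]'
python3 - <<'E'
from h import *
st();go(.3993,.3739,.0115,.018)
E
```

```text
clock: 35.05
position: [0.3984, 0.3734, 0.0357]
tool_rot: [0.0, 1.0, 0.009, -0.0]
contact_force: [0.9, -1.0, -0.4]
opening: 0.0426
t35.05 p [398.4 373.4  35.7] psi 0.0177 F [ 0.9 -1.  -0.4] open 42.6 j6 2.17 z [-0. -0. -1.]
go t [ 0.9 -0.5 24.2] r [ 0.  0. -0.]
```

```bash
python3 -m creep '[{"tx":0.8,"ty":-0.5,"tz":12,"rx":0,"ry":0,"rz":0,"jaw":50},{"tx":0.8,"ty":-0.5,"tz":20,"rx":0,"ry":0,"rz":0,"jaw":50},{"tx":0.8,"ty":-0.5,"tz":24,"rx":0,"ry":0,"rz":0,"jaw":50},{"tx":0.8,"ty":-0.5,"tz":24,"rx":0,"ry":0,"rz":0,"jaw":50},{"tx":0.8,"ty":-0.5,"tz":24,"rx":0,"ry":0,"rz":0,"jaw":10},{"tx":0.8,"ty":-0.5,"tz":24,"rx":0,"ry":0,"rz":0,"jaw":10},{"tx":0.8,"ty":-0.5,"tz":24,"rx":0,"ry":0,"rz":0,"jaw":10},{"tx":0.8,"ty":-0.5,"tz":24,"rx":0,"ry":0,"rz":0,"jaw":10}]' 70
python3 -c "
from h import *
st()"
python3 -m creep '[{"tx":0,"ty":0,"tz":-20,"rx":0,"ry":0,"rz":0,"jaw":10},{"tx":0,"ty":0,"tz":-60,"rx":0,"ry":0,"rz":0,"jaw":10},{"tx":0,"ty":0,"tz":-110,"rx":0,"ry":0,"rz":0,"jaw":10},{"tx":0,"ty":0,"tz":-140,"rx":0,"ry":0,"rz":0,"jaw":10},{"tx":0,"ty":0,"tz":-140,"rx":0,"ry":0,"rz":0,"jaw":10},{"tx":0,"ty":0,"tz":-140,"rx":0,"ry":0,"rz":0,"jaw":10}]'
python3 - <<'E'
from h import *
st();go(*(fw((-13.2,95))/1e3),.15,FY)
P=pose();w=camera('wrist');cv2.imwrite('pics/w15.png',w['img'])
g=cv2.cvtColor(w['img'],cv2.COLOR_BGR2GRAY).astype(int);print("column x=250, rows 185-200",g[185:200,252]);print("row",g[250,236:330:2])
E
```

```text
clock: 35.85
position: [0.3992, 0.374, 0.0119]
tool_rot: [-0.0, 1.0, 0.009, 0.0]
contact_force: [1.1, 0.3, -0.8]
opening: 0.0298
t35.85 p [399.2 374.   11.9] psi 0.0178 F [ 1.1  0.3 -0.8] open 29.8 j6 2.17 z [ 0.  0. -1.]
clock: 36.45
position: [0.3992, 0.374, 0.152]
tool_rot: [-0.0, 1.0, 0.009, 0.0]
contact_force: [0.3, -0.9, -3.8]
opening: 0.03
t36.45 p [399.2 374.  152. ] psi 0.0178 F [ 0.3 -0.9 -3.8] open 30.0 j6 2.17 z [ 0.001  0.    -1.   ]
go t [171.4 309.    2. ] r [-0.    -0.001 -0.123]
column x=250, rows 185-200 [96 94 85 68 63 59 60 62 61 60 66 75 78 76 78]
row [112 110 112 110 105  81  77  77  75  76  78  74  67  58 104 101  92  97
  95  99  96  93  92  92  93 151 151 150 158 160 160 156  71  76  74 126
 126 127 127 124 126 163 159 152 157 161 160]
```

```bash
python3 -m creep '[{"tx":171,"ty":309,"tz":0,"rx":0,"ry":0,"rz":-0.123,"jaw":10},{"tx":171,"ty":309,"tz":0,"rx":0,"ry":0,"rz":-0.123,"jaw":10},{"tx":171,"ty":309,"tz":0,"rx":0,"ry":0,"rz":-0.123,"jaw":10},{"tx":171,"ty":309,"tz":0,"rx":0,"ry":0,"rz":-0.123,"jaw":10},{"tx":171,"ty":309,"tz":0,"rx":0,"ry":0,"rz":-0.123,"jaw":10},{"tx":171,"ty":309,"tz":0,"rx":0,"ry":0,"rz":-0.123,"jaw":10},{"tx":171,"ty":309,"tz":0,"rx":0,"ry":0,"rz":-0.123,"jaw":10},{"tx":171,"ty":309,"tz":0,"rx":0,"ry":0,"rz":-0.123,"jaw":10}]'
python3 -m creep '[{"tx":0,"ty":0,"tz":20,"rx":0,"ry":0,"rz":0,"jaw":10},{"tx":0,"ty":0,"tz":40,"rx":0,"ry":0,"rz":0,"jaw":10},{"tx":0,"ty":0,"tz":45,"rx":0,"ry":0,"rz":0,"jaw":10},{"tx":0,"ty":0,"tz":45,"rx":0,"ry":0,"rz":0,"jaw":10},{"tx":0,"ty":0,"tz":45,"rx":0,"ry":0,"rz":0,"jaw":10}]'
python3 - <<'E'
from h import *
st();go(*(fw((-13.2,95))/1e3),.085,FY)
P=pose();w=camera('wrist');cv2.imwrite('pics/w16.png',w['img']);np.savez('w16',R=P[0].as_quat(),p=P[1])
g=cv2.GaussianBlur(cv2.cvtColor(w['img'],cv2.COLOR_BGR2GRAY),(5,5),0)
for s in (47.5,142.5):   # tapped holes expected at these fence positions
    u,v=proj(w,np.array([*fw((0,s)),35])/1000,P);a=g[int(v)-12:int(v)+13,int(u)-12:int(u)+13];m=(a<a.min()+20).astype(np.uint8)
    M=cv2.moments(m,True);q=(int(u)-12+M['m10']/M['m00'],int(v)-12+M['m01']/M['m00'])
    X=onz(w,q,.035,P);print(s,M['m00'],"exp",(round(u,1),round(v,1)),"found",np.round(q,1),"tool",np.round(P[0].inv().apply(X-P[1])*1000,1),"fix",np.round(wf(X*1000),1))
E
```

```text
clock: 37.3
position: [0.5762, 0.0633, 0.1489]
tool_rot: [0.001, 0.998, 0.067, -0.002]
contact_force: [-0.2, 0.6, -3.1]
opening: 0.0302
clock: 37.8
position: [0.5755, 0.0685, 0.1067]
tool_rot: [-0.0, 0.998, 0.071, -0.0]
contact_force: [0.5, 0.6, -1.2]
opening: 0.03
t37.80 p [575.5  68.5 106.7] psi 0.1414 F [ 0.5  0.6 -1.2] open 30.0 j6 1.42 z [-0.001  0.    -1.   ]
go t [ 0.5  0.4 21.7] r [-0.     0.001  0.001]
47.5 126.0 exp (np.float64(351.6), np.float64(208.4)) found [351.7 209.3] tool [13.1 48.1 71.7] fix [-0.6 47.4]
142.5 141.0 exp (np.float64(210.7), np.float64(208.3)) found [214.8 209.4] tool [ 13.  -44.3  71.7] fix [ -0.8 139.7]
```

```bash
python3 -m creep '[{"tx":0.1,"ty":0.5,"tz":0,"rx":0,"ry":0,"rz":0,"jaw":10},{"tx":0.1,"ty":0.5,"tz":10,"rx":0,"ry":0,"rz":0,"jaw":10},{"tx":0.1,"ty":0.5,"tz":18,"rx":0,"ry":0,"rz":0,"jaw":10},{"tx":0.1,"ty":0.5,"tz":24,"rx":0,"ry":0,"rz":0,"jaw":10},{"tx":0.1,"ty":0.5,"tz":30,"rx":0,"ry":0,"rz":0,"jaw":10},{"tx":0.1,"ty":0.5,"tz":36,"rx":0,"ry":0,"rz":0,"jaw":10},{"tx":0.1,"ty":0.5,"tz":38,"rx":0,"ry":0,"rz":0,"jaw":10},{"tx":0.1,"ty":0.5,"tz":38,"rx":0,"ry":0,"rz":0,"jaw":10}]'
python3 - <<'E'
from h import *
st();go(*(fw((-13.2,95))/1e3),.048,FY)
E
```

```text
clock: 38.65
position: [0.5755, 0.0676, 0.0683]
tool_rot: [-0.0, 0.998, 0.07, -0.0]
contact_force: [-0.2, -0.1, -0.6]
opening: 0.0297
t38.65 p [575.5  67.6  68.3] psi 0.1408 F [-0.2 -0.1 -0.6] open 29.7 j6 1.42 z [-0.001 -0.    -1.   ]
go t [ 0.6 -0.4 20.3] r [-0.     0.001  0.   ]
```

```bash
python3 -m creep '[{"tx":0.2,"ty":-0.3,"tz":8,"rx":0,"ry":0,"rz":0,"jaw":10},{"tx":0.2,"ty":-0.3,"tz":14,"rx":0,"ry":0,"rz":0,"jaw":10},{"tx":0.2,"ty":-0.3,"tz":18,"rx":0,"ry":0,"rz":0,"jaw":10},{"tx":0.2,"ty":-0.3,"tz":20,"rx":0,"ry":0,"rz":0,"jaw":10},{"tx":0.2,"ty":-0.3,"tz":20,"rx":0,"ry":0,"rz":0,"jaw":10}]'
python3 -m creep '[{"tx":0,"ty":0,"tz":0,"rx":0,"ry":0,"rz":0,"jaw":50},{"tx":0,"ty":0,"tz":0,"rx":0,"ry":0,"rz":0,"jaw":50},{"tx":0,"ty":0,"tz":0,"rx":0,"ry":0,"rz":0,"jaw":50},{"tx":0,"ty":0,"tz":-20,"rx":0,"ry":0,"rz":0,"jaw":50},{"tx":0,"ty":0,"tz":-60,"rx":0,"ry":0,"rz":0,"jaw":50},{"tx":0,"ty":0,"tz":-110,"rx":0,"ry":0,"rz":0,"jaw":40},{"tx":-20,"ty":40,"tz":-150,"rx":0,"ry":0,"rz":0,"jaw":20},{"tx":-40,"ty":80,"tz":-180,"rx":0,"ry":0,"rz":0,"jaw":0}]'
python3 -m creep '[{"tx":-40,"ty":12,"tz":-20,"rx":0,"ry":0,"rz":0,"jaw":0},{"tx":-40,"ty":12,"tz":-20,"rx":0,"ry":0,"rz":0,"jaw":0},{"tx":-40,"ty":12,"tz":-20,"rx":0,"ry":0,"rz":0,"jaw":0},{"tx":-40,"ty":12,"tz":-20,"rx":0,"ry":0,"rz":0,"jaw":0}]'
python3 - <<'E'
from h import *
st();P=pose();w=camera('wrist');cv2.imwrite('pics/w17.png',w['img']);np.savez('w17',R=P[0].as_quat(),p=P[1])
cv2.imwrite('pics/w17b.png',cv2.resize(w['img'],(800,600),interpolation=cv2.INTER_CUBIC))
E
```

```text
clock: 39.15
position: [0.5757, 0.0679, 0.0483]
tool_rot: [-0.0, 0.998, 0.07, -0.0]
contact_force: [-0.2, 0.1, -3.1]
opening: 0.0298
clock: 39.95
position: [0.5519, -0.0063, 0.2246]
tool_rot: [0.0, 0.997, 0.072, 0.002]
contact_force: [0.6, -1.0, -0.9]
opening: 0.0057
clock: 40.35
position: [0.5133, -0.0233, 0.2402]
tool_rot: [-0.0, 0.998, 0.071, -0.0]
contact_force: [0.6, 0.1, -0.7]
opening: -0.0001
t40.35 p [513.3 -23.3 240.2] psi 0.1412 F [ 0.6  0.1 -0.7] open -0.1 j6 1.24 z [-0.001  0.    -1.   ]
```

View pics/w17b.png

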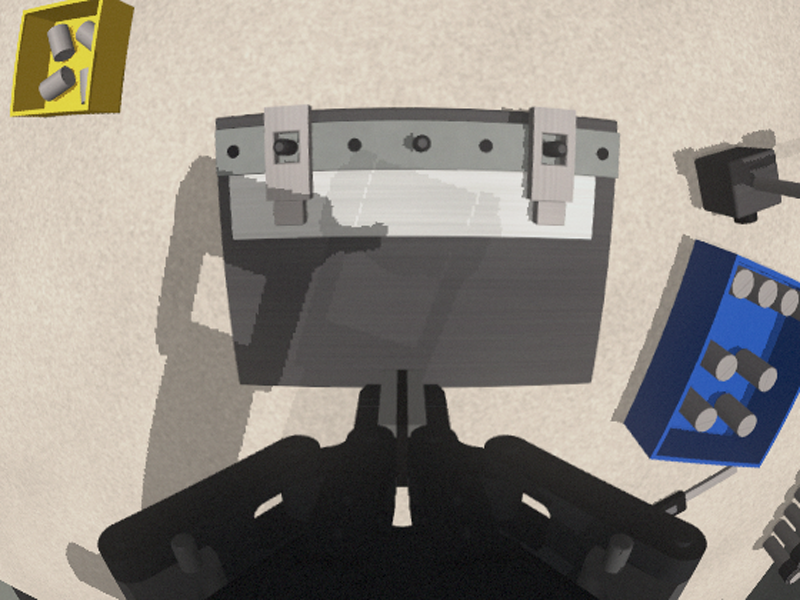

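```bash
python3 - <<'E'
from h import *
w=camera('wrist');d=np.load('w17.npz');P=(Rn.from_quat(d['R']),d['p']);im=cv2.imread('pics/w17.png')
barscan(w,P,-43,im)
f=lambda u,v,z:wf(onz(w,(u*.7-.15,v*.7-.15),z/1000,P)*1000)
for n,q in dict(L=[(265,108),(310,106),(269,198),(312,199)],R=[(530,107),(575,109),(533,198),(573,200)]).items():
    a,b,c,e=[f(*k,49) for k in q];print(n,np.round((a,b,c,e),1).tolist(),"tilt deg",np.degrees([np.arctan2(a[1]-c[1],a[0]-c[0]),np.arctan2(b[1]-e[1],b[0]-e[0])]))
s=camera("side");g=cv2.imread('pics/a_side.png')   # bystanders: compare with the first side view
dd=cv2.absdiff(s['img'],g).max(2);print("indicator diff",dd[285:360,320:400].mean(),"bin diff",dd[115:158,303:352].mean(),"table ref",dd[330:380,420:460].mean())
E
```

```text
y -110 near (-67.5, 82, 183) far (-12.5, 183, 139)
y -60 near (-68.0, 84, 221) far (-18.5, 221, 154)
y -20 near (-68.0, 83, 204) far (-19.0, 204, 150)
y 20 near (-68.0, 79, 206) far (-19.0, 206, 146)
y 60 near (-68.0, 79, 203) far (-19.5, 203, 144)
y 100 near (-68.5, 55, 113) far (-6.5, 113, 133)
y 130 near (-69.0, 57, 146) far (-19.0, 146, 144)
x -53 L (144.0, 142, 141) R (-135.0, 211, 184)
x -43 L (144.5, 144, 133) R (-135.0, 206, 180)
x -33 L (144.0, 140, 137) R (-135.0, 207, 182)
L [[28.3, 109.4], [27.5, 76.7], [-36.9, 108.2], [-38.7, 76.4]] tilt deg [1.05048298 0.19839375]
R [[28.7, -76.7], [30.3, -110.8], [-36.7, -80.8], [-36.7, -111.8]] tilt deg [3.57589593 0.85089659]
indicator diff 6.599833333333334 bin diff 6.812529663028002 table ref 8.4865
```

```bash
python3 - <<'E'
from h import *
w=camera('wrist');d=np.load('w17.npz');P=(Rn.from_quat(d['R']),d['p']);g=cv2.cvtColor(cv2.imread('pics/w17.png'),cv2.COLOR_BGR2GRAY).astype(np.float32)
def prof(pts,z):
    uv=np.array([proj(w,np.array([*fw(p),z])/1000,P) for p in pts],np.float32)
    return cv2.GaussianBlur(cv2.remap(g,uv[:,0].reshape(1,-1),uv[:,1].reshape(1,-1),cv2.INTER_LINEAR),(9,1),0)[0]
def fit(t,e):
    t,e=np.array(t),np.array(e);m=abs(e-np.median(e))<3;k=np.polyfit(t[m],e[m],1);return np.round(k,4),m.sum()
a=np.arange(-9,9.1,.25);ys=np.arange(-130,131,10)
for x0,z in((-208,10.),(-68,35.),(-18,35.)):
    print("line x",x0,fit(ys,[x0+a[np.argmax(abs(np.gradient(prof([(x0+t,y) for t in a],z))))] for y in ys]))
b=np.arange(-6,6.1,.25);xs=np.arange(-34,28,3)
for y0 in(111,79,-79,-111):
    print("strap side y",y0,fit(xs,[y0+b[np.argmax(abs(np.gradient(prof([(x,y0+t) for t in b],49.))))] for x in xs]))
for y in(-60,-20,20,60,125): # depth of any dark gap line at the fence face
    v=prof([(-18+t,y) for t in a],35.);print(y,"min in seam",round(float(v[25:50].min())),"fence",round(float(v[-1])),"bar",round(float(v[0])))
E
```

```text
line x -208 (array([-2.300000e-03, -2.073023e+02]), np.int64(23))
line x -68 (array([-4.70000e-03, -6.80471e+01]), np.int64(25))
line x -18 (array([-3.50000e-03, -1.90903e+01]), np.int64(21))
strap side y 111 (array([-1.800000e-03,  1.103736e+02]), np.int64(21))
strap side y 79 (array([2.72000e-02, 7.77277e+01]), np.int64(21))
strap side y -79 (array([-3.20000e-03, -7.94416e+01]), np.int64(21))
strap side y -111 (array([-6.000000e-04, -1.113806e+02]), np.int64(12))
-60 min in seam 152 fence 155 bar 223
-20 min in seam 145 fence 151 bar 221
20 min in seam 132 fence 149 bar 209
60 min in seam 139 fence 146 bar 209
125 min in seam 129 fence 145 bar 147
```

```bash
python3 - <<'E'
from h import *
go(*(fw((-75,125))/1e3),.09,FY)
E
python3 -m creep '[{"tx":-15,"ty":-153,"tz":20,"rx":0,"ry":0,"rz":0,"jaw":0},{"tx":-15,"ty":-153,"tz":50,"rx":0,"ry":0,"rz":0,"jaw":0},{"tx":-10,"ty":-153,"tz":90,"rx":0,"ry":0,"rz":0,"jaw":0},{"tx":10,"ty":-153,"tz":130,"rx":0,"ry":0,"rz":0,"jaw":0},{"tx":10,"ty":-153,"tz":150,"rx":0,"ry":0,"rz":0,"jaw":0},{"tx":10,"ty":-153,"tz":150,"rx":0,"ry":0,"rz":0,"jaw":0},{"tx":10,"ty":-153,"tz":150,"rx":0,"ry":0,"rz":0,"jaw":0},{"tx":10,"ty":-153,"tz":150,"rx":0,"ry":0,"rz":0,"jaw":0}]'
cat > seam.py <<'E'
from h import *
st();P=pose();print("fix",wf(P[1]*1000));w=camera('wrist');g=cv2.cvtColor(w['img'],cv2.COLOR_BGR2GRAY).astype(np.float32)
a=np.arange(-5,5.1,.5)
for y in(137,130,122,116,70,60,-20,-60,-70,-116,-122,-130):
    uv=np.array([proj(w,np.array([*fw((-18+t,y)),35])/1000,P) for t in a],np.float32)
    if (uv<5).any() or (uv[:,0]>555).any() or (uv[:,1]>415).any(): continue
    print(y,cv2.remap(g,uv[:,0].reshape(1,-1),uv[:,1].reshape(1,-1),cv2.INTER_LINEAR)[0].astype(int))
E
python3 seam.py; python3 -c "
from h import *
go(*(fw((-75,-125))/1e3),.09,FY)"
```

```text
go t [  13.5 -111.4  149.8] r [-0.001  0.002  0.001]
clock: 41.35
position: [0.5034, 0.1291, 0.0933]
tool_rot: [-0.0, 0.998, 0.07, 0.002]
contact_force: [0.7, -0.1, 0.1]
opening: 0.0001
t41.35 p [503.4 129.1  93.3] psi 0.1406 F [ 0.7 -0.1  0.1] open 0.1 j6 1.54 z [ 0.004  0.    -1.   ]
fix [-76.57961835 165.55472648]
137 [219 217 215 213 212 216 219 200 124 122 138 149 150 149 149 149 150 151
 148 148 150]
130 [219 218 215 219 224 224 226 191 123 105 139 152 149 149 149 148 147 148
 147 147 148]
122 [222 219 216 215 217 220 219 195 150 110 138 150 153 152 150 150 150 149
 148 149 148]
116 [217 216 213 209 207 209 206 186 127 116 127 142 148 150 149 149 148 147
 147 148 150]
70 [223 222 221 220 219 218 220 206 156 122 135 145 147 147 145 145 146 147
 148 147 145]
60 [222 221 220 220 220 220 219 208 152 123 131 147 148 148 148 147 147 146
 146 147 146]
-20 [214 212 213 213 212 209 206 201 176 148 119 132 143 145 144 144 145 146
 145 144 144]
go t [  1.3 290.4   4. ] r [ 0.    -0.005 -0.   ]
```

```bash
python3 -m creep '[{"tx":0,"ty":100,"tz":-15,"rx":0,"ry":0,"rz":0,"jaw":0},{"tx":0,"ty":100,"tz":-15,"rx":0,"ry":0,"rz":0,"jaw":0},{"tx":0,"ty":200,"tz":-15,"rx":0,"ry":0,"rz":0,"jaw":0},{"tx":0,"ty":300,"tz":-10,"rx":0,"ry":0,"rz":0,"jaw":0},{"tx":0,"ty":330,"tz":0,"rx":0,"ry":0,"rz":0,"jaw":0},{"tx":0,"ty":330,"tz":0,"rx":0,"ry":0,"rz":0,"jaw":0},{"tx":0,"ty":330,"tz":0,"rx":0,"ry":0,"rz":0,"jaw":0},{"tx":0,"ty":330,"tz":0,"rx":0,"ry":0,"rz":0,"jaw":0}]'
python3 seam.py
```

```text
clock: 42.2
position: [0.5493, -0.2027, 0.0938]
tool_rot: [0.002, 0.998, 0.068, 0.002]
contact_force: [-0.1, -0.1, -1.2]
opening: 0.0001
t42.20 p [ 549.3 -202.7   93.8] psi 0.1352 F [-0.1 -0.1 -1.2] open 0.1 j6 0.96 z [ 0.004 -0.003 -1.   ]
fix [ -77.58128916 -169.4164664 ]
-20 [238 238 238 237 237 235 232 226 180 148 149 168 174 173 173 174 174 172
 173 173 172]
-60 [170 169 169 170 166 164 163 161 151 119 103 110 115 116 116 116 115 116
 116 116 117]
-70 [173 172 171 169 168 166 165 163 154 119 106 113 116 116 115 115 115 116
 117 117 117]
-116 [245 246 246 244 244 243 243 242 232 192 168 168 185 185 186 186 185 185
 185 185 184]
-122 [237 237 235 233 232 231 232 230 218 189 151 166 179 184 183 182 185 185
 185 186 184]
-130 [236 236 235 233 231 230 230 230 222 191 160 150 166 169 168 168 169 169
 169 169 168]
```

```bash
python3 -m creep '[{"tx":0,"ty":0,"tz":-50,"rx":0,"ry":0,"rz":0,"jaw":0},{"tx":0,"ty":0,"tz":-100,"rx":0,"ry":0,"rz":0,"jaw":0},{"tx":0,"ty":0,"tz":-100,"rx":0,"ry":0,"rz":0,"jaw":0},{"tx":0,"ty":0,"tz":-100,"rx":0,"ry":0,"rz":0,"jaw":0}]'; python3 -c "
from h import *
print(order.finish_job())"
```

```text
clock: 42.65
position: [0.5495, -0.1973, 0.1951]
tool_rot: [0.002, 0.997, 0.071, 0.003]
contact_force: [-0.6, -0.0, -0.4]
opening: 0.0
the job is handed in; nothing more can be done
None
```

The job is handed in after about 43 s of robot time. All four steel pins are in the blue crate, the bar is against the fence, and the two straps present sit over the right and left studs with their noses on the bar. I worked in the order asked and slid the bar without lifting it; one strap had been knocked about 4 cm aside before I picked it up, so I measured it again first.

What the last checks showed:
- **Pins:** all four stand upright in the crate.
- **Bar:** its near edge lies at about -68 mm along its whole length, which is where a flush bar should be. It is about 5 mm off centre towards the left. The push stopped firmly, with the force rising to about 21 N and no further movement.
- **Fence seam:** close-ups show a very thin dark line, roughly 0.1–0.2 mm at the right end and up to 0.4 mm at the left. I judged that flush and did not push again.
- **Straps:** both lie flat, with a stud showing in each slot. Three of the four measured sides are within 0.2° of square. The inner side of the left strap read 1.6°, which I put down to a shadow because its other side read 0.1°.
- **Indicator and bin:** in the side camera neither area changed more than bare table did. I did not measure their positions.

The fingers touched the crate wall lightly (10 N or less) when letting go of two pins. The picture limit was used up, so the final seam check used brightness readings only.

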